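# Gauge the autoclaved rotor adapters from the flow rack

## Task

Check the autoclaved rotor adapters waiting in the supply lane of the flow rack, one at a time from the front: slide each one straight onto the steel gauge pin, without forcing it, until it stops, and pull it off again. Those that go on all the way to the shoulder are good: lay each in a cradle of its own in the green tray; those that stop part-way go into the return lane with the red ends. Empty the supply lane, and leave the tube rack, bottle and beaker where they stand.

Things in the scene. Friction and masses are not known exactly. Their poses are not given: they have to be found in the camera images.
- adapter_a: Rotor adapter: cream plastic cylinder lying on its side, 56 mm diameter, 56 mm long, about 100 g, blue grooves, an 18 mm bore right through. Origin at its centre, y axis along the bore. Good and bad look alike from outside: in a bad one the bore is only 8 mm wide from 18 mm in. Number 1 in the queue, counted from the front, is either adapter_a or adapter_b; the other is absent.
- adapter_b: Rotor adapter like adapter_a, good or bad: only the gauge tells. Number 1 in the queue, counted from the front, is either adapter_a or adapter_b; the other is absent.
- adapter_c: Rotor adapter like adapter_a, good or bad: only the gauge tells. Number 2 in the queue, counted from the front, is either adapter_c or adapter_d; the other is absent.
- adapter_d: Rotor adapter like adapter_a, good or bad: only the gauge tells. Number 2 in the queue, counted from the front, is either adapter_c or adapter_d; the other is absent.
- adapter_e: Rotor adapter like adapter_a, good or bad: only the gauge tells. Number 3 in the queue, counted from the front, is either adapter_e or adapter_f; the other is absent.
- adapter_f: Rotor adapter like adapter_a, good or bad: only the gauge tells. Number 3 in the queue, counted from the front, is either adapter_e or adapter_f; the other is absent.
- adapter_g: Rotor adapter like adapter_a, good or bad: only the gauge tells. Number 4 in the queue, counted from the front, is either adapter_g or adapter_h; the other is absent.
- adapter_h: Rotor adapter like adapter_a, good or bad: only the gauge tells. Number 4 in the queue, counted from the front, is either adapter_g or adapter_h; the other is absent.
- adapter_i: Rotor adapter like adapter_a, good or bad: only the gauge tells. Number 5 in the queue, counted from the front, is adapter_i, or there is no number 5.
- rack: Bench-top flow rack, fixed, aluminium, 320 mm long (x), 212 mm wide (y). Origin on the bench under its middle; x points from its front end (robot side) to its back. Two lanes along x, each two rails between side guides 62 mm apart that rise 21 mm over the rails; an adapter lies across a lane (bore along rack y) with 35 mm of it above the guides.
- supply_front (a point): Centre of the front adapter at rest against the front stop (24 mm high) of the supply lane: right lane, rack y = -0.05, blue ends, 113 mm above the bench. The lane falls 10 degrees to the front: when the front adapter is lifted straight up, those behind roll forward within about 1 s. Axes as the rack's.
- return_entry (a point): Centre of an adapter set on the rails at the front end of the return lane: left lane, rack y = +0.05, red ends, 149 mm above the bench. The lane falls 7 degrees to the back: let go here, an adapter rolls to the back and settles in 2 to 3 s. Axes as the rack's.
- gauge: Plug gauge stand, fixed: black base 130 x 60 x 14 mm, blue block 30 x 50 mm, 97 mm high, at its back (+x) end, and a level steel pin that points along the stand's -x, 85 mm above the bench: 14.5 mm diameter, 50 mm long, the last 5 mm tapering to a 10 mm nose, then a shoulder 22 mm diameter, 30 mm long, up to the block. Origin on the bench, 45 mm in +x from the nose.
- gauge_tip (a point): Centre of the pin's nose; x axis as the stand's: an adapter (bore along x) is slid on along +x. Its centre is at x = -0.028 when its end is level with the nose, about -0.010 when a bad one stops, +0.022 when a good one meets the shoulder. Held by the upper 8 to 14 mm of its flat ends, it goes home with the fingers clear above pin and shoulder.
- gauge_home (a point): Point on the pin axis where the centre of a good adapter lies when it is home against the shoulder (22 mm past the nose). Axes as the stand's.
- tray: Loose green tray, 258 mm (x) x 76 mm (y) x 26 mm high, 0.7 kg, four cradles in a row along x, 62 mm apart. An adapter lies across it (bore along tray y) on the edges of two ribs, 28 mm of it or more above the walls. Origin at the centre of its underside. It may get knocked aside during the job.
- cradle0 (a point): Centre of an adapter lying in cradle 1 of the tray (35 mm above the bench), counted along the tray's +x. Axes as the tray's.
- cradle1 (a point): Centre of an adapter lying in cradle 2 of the tray (35 mm above the bench), counted along the tray's +x. Axes as the tray's.
- cradle2 (a point): Centre of an adapter lying in cradle 3 of the tray (35 mm above the bench), counted along the tray's +x. Axes as the tray's.
- cradle3 (a point): Centre of an adapter lying in cradle 4 of the tray (35 mm above the bench), counted along the tray's +x. Axes as the tray's.
- tube_rack: Blue rack with small capped tubes, 100 x 60 x 65 mm, loose, not part of the job; origin at the centre of its underside.
- reagent_bottle: Reagent bottle with blue cap, 66 mm diameter, 135 mm high, loose, not part of the job; origin at the centre of its underside.
- beaker: Clear plastic beaker, 72 mm diameter, 85 mm high, loose, not part of the job; origin at the centre of its underside.
Things that resemble listed ones, but are neither listed nor needed, are in the scene too. What is shaped like the adapter_d but brown is not meant.

How it is judged:
By the outcome, as a careful person would: the job done as asked, in the order asked, and still so for the second after the job is handed in, with the robot touching nothing.
Of adapter_a, adapter_b only 1 to 1 are there at a start; the rules pass over those that are not, and their reading is None.
Of adapter_c, adapter_d only 1 to 1 are there at a start; the rules pass over those that are not, and their reading is None.
Of adapter_e, adapter_f only 1 to 1 are there at a start; the rules pass over those that are not, and their reading is None.
Of adapter_g, adapter_h only 1 to 1 are there at a start; the rules pass over those that are not, and their reading is None.
Of adapter_i, timer only 1 to 1 are there at a start; the rules pass over those that are not, and their reading is None.
At some moment in a run one of tray may be knocked a few centimetres aside while the robot is not near it.
It also fails if it takes over 205 s, if anything falls off the work surface, if the arm or the gripper's body presses on something with over 40 N, if the wrist force passes 120 N, or if a joint passes its speed limit or range.

## Robot

A 6-joint arm with a two-finger parallel gripper is mounted at the origin on the work surface. World frame = base frame: x ahead of the robot, y to its left, z up, the work surface at z = 0. Lengths are in m, angles in degrees, forces in N, time in s.
With the tool pointing down it reaches from about 0.4 to 0.825 m from the base axis. Payload 7 kg.
Tool frame: the origin (TCP) lies midway between the tips of the shut fingers; the grasp point (between the pads) lies r.pinch_z behind it (r.pinch_z is the distance from the TCP to the grasp point, in m); z points along the fingers, y is the line along which they close (so a half turn about z gives the same grasp; the last joint's range is limited). The gripper opens to 88 mm and grips with 3 to 60 N. Pads are 19 mm wide; open, the fingers measure 130 mm over their backs; the gripper's body (78 mm by 193 mm) begins 47 mm behind the grasp point.
Start: joints at [-56.545, 20.546, 0.682, 0, -70.136, -16.507], TCP at [0.197, -0.646, 0.227] pointing down, gripper open.
Joint ranges: [-176.03, 176.03], [-82.01, 121.73], [-58.28, 71.71], [-173.87, 95.51], [-174.79, -0.11], [-173.66, 173.66]. Speed limits (degrees/s): [136.94, 136.94, 172.46, 180, 180, 180].

## Interface

Orientations are given as [roll, pitch, yaw] about the fixed x, y, z axes, in that order (R = Rz(yaw) Ry(pitch) Rx(roll)).
In Python, from plant import r, optics, job gives the robot as it stands.
- The arm moves only by the shell command python3 -m crank 'ROWS' [FORCE]. ROWS is JSON, a list of rows, each an object with "xyz": the shift along the tool's x, y, z in units of 30 mm (1.0 is 30 mm), a list of three; "delta_rot": the turn, a rotation vector about the tool's x, y, z in degrees, a list of three; "claw": the closure, from 0 (fully open) to 1 (shut). A call has 1 to 20 rows; each row is the pose to reach, as a shift and turn from the pose commanded when the call began, along the tool's axes at that moment; what a row does not reach only later rows make up. A row lasts 1/8 s, in which the tool goes at most 62.5 mm and 10.7 degrees, less where a joint would pass 70% of its speed; a pose out of reach is approached as far as the arm can. A call with a gripper value outside its range is refused whole. The fingers move at their own pace and stop on an object; FORCE is the grip in N (left out, the last holds). Time passes only in rows, so rows that repeat a pose let the fingers close. It gives the time, the measured TCP pose, the force, the opening and the grip force at its end, in the units of the state.
- r.get_state(): the state, without advancing time (a new reading comes with each control period).
- optics.capture(name): name is "scene" or "top"; returns a dict with "img" (400x640x3 uint8, blue, green, red), "fovy" (degrees; the focal length in pixels is half the picture's height over the tangent of half this angle, whatever the lens; pixels are square), "cx", "cy" (the principal point, pixels), "eye" and "rotation" of the camera in the world. Camera axes: x right, y up, looking along -z (the intrinsics and any distortion apply to the point x, -y, -z); pixel columns grow to the right and rows downward; lengths in m; the calibration is good to about 2 mm. A picture is of the moment at which its call begins. There is no depth.
- job.close_job(): hands the job in; it is judged then, once.
The state is a dict: "time_s": time; "joints": joint angles; "qd": joint speeds; "joint_torque": joint torques, N m; "tcp_pos": TCP position; "eef_rot": TCP orientation; "contact_force": force on the tool from outside, world axes, zero at the start; "moment": the same for the moment, N m; "gripper_width": finger opening in m; "gripper_force": force on a finger pad.
Only numpy, scipy, OpenCV 4.12 (cv2) and the standard library are available. Lean on these libraries where they do the work, as an engineer would, in place of code of your own. Each camera call takes 0.05 s, during which the arm holds its last target. There are 200 camera calls.

## Working session

There is one attempt and no reset: what is moved stays moved. The work goes in short steps, Python scripts to look and compute and a shell command to move; the robot and the scene stay as the last step left them, time stands still between calls to the robot, and variables do not carry over. Pictures are saved under pics/ and viewed, at most 14 in all, crops included, and the job is handed in when it is done.

```bash
ls; mkdir -p pics
python3 - <<'E'
from plant import r, optics, job
import cv2
print(r.get_state(), r.pinch_z)
for n in("scene","top"):
    c=optics.capture(n); cv2.imwrite(f"pics/{n}0.png",c["img"]); print({k:v for k,v in c.items() if k!="img"})
E
```

```text
pics
{'time_s': 0.0, 'joints': array([-5.65437233e+01,  2.05907202e+01,  6.32872598e-01, -2.16460535e-02,
       -7.01372168e+01, -1.65059239e+01]), 'qd': array([-0.04694764, -0.1329612 ,  0.03031915,  0.04968565,  0.01336787,
        0.09263316]), 'joint_torque': array([ 5.71624514e-04, -5.82714808e+01,  2.93048948e+01,  6.99693918e+00,
        6.80900455e-03, -1.78523433e-04]), 'tcp_pos': array([ 0.19660857, -0.6451972 ,  0.22561913]), 'eef_rot': array([ 1.79903071e+02, -7.50192022e-03, -1.63057012e+02]), 'contact_force': array([-0.48383103, -0.27497713,  0.28923845]), 'moment': array([ 0.01081176, -0.03098246,  0.06916093]), 'gripper_force': 0.0, 'gripper_width': 0.08761399626213422} 0.0188
{'fovy': 46.7924235547698, 'cx': 318.9663548264479, 'cy': 204.64134326335002, 'eye': array([ 0.89624174, -0.59421771,  1.41780438]), 'rotation': array([29.48535773, -0.41279461, 27.48646011])}
{'fovy': 56.180816076295976, 'cx': 324.07017956412756, 'cy': 195.56342373872752, 'eye': array([0.47573742, 0.09399497, 1.08235028]), 'rotation': array([  4.76734138,  -0.19226303, -90.74678687])}
```

View pics/scene0.png

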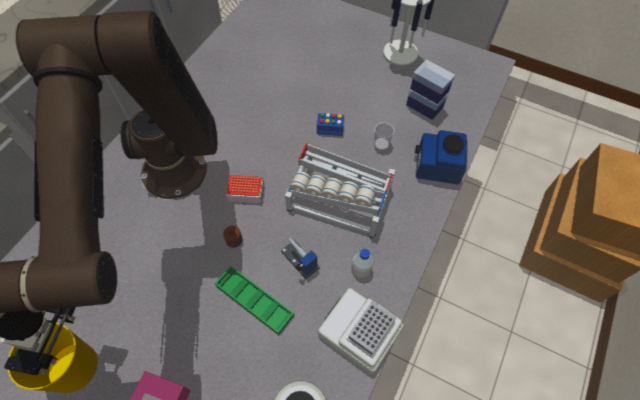

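View pics/top0.png

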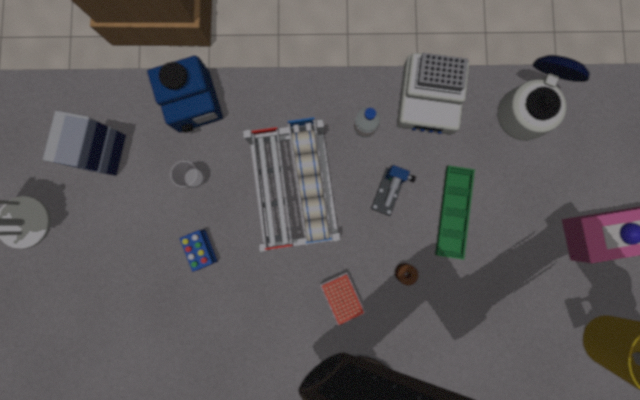

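```bash
cat > h.py <<'E'
import numpy as np, cv2
from scipy.spatial.transform import Rotation as Ro
from plant import r, optics, job
def cam(c):
    f=200/np.tan(np.radians(c["fovy"]/2)); return f,Ro.from_euler('xyz',c["rotation"],degrees=True).as_matrix()
def p2w(c,u,v,z):
    f,R=cam(c); d=R@np.array([(u-c["cx"])/f,-(v-c["cy"])/f,-1]); e=np.array(c["eye"]); return e+d*(z-e[2])/d[2]
def w2p(c,p):
    f,R=cam(c); q=R.T@(np.array(p)-c["eye"]); return np.array([c["cx"]-f*q[0]/q[2],c["cy"]+f*q[1]/q[2]])
def move(pos,yaw,frm=None):
    """units + rotvec from current (or given pos,yaw) pose to tool-down pose"""
    s=r.get_state()
    p0=s["tcp_pos"]; R0=Ro.from_euler('xyz',s["eef_rot"],degrees=True)
    if frm is not None: p0,R0=np.array(frm[0]),Ro.from_euler('xyz',[180,0,frm[1]],degrees=True)
    R1=Ro.from_euler('xyz',[180,0,yaw],degrees=True)
    return np.round(R0.inv().apply(np.array(pos)-p0)/.03,2), np.round((R0.inv()*R1).as_rotvec(degrees=True),1)
E
python3 - <<'E'
from h import *
t=cv2.imread("pics/top0.png");s=cv2.imread("pics/scene0.png")
def crop(i,x,y,w,h,k): return cv2.resize(i[y:y+h,x:x+w],None,fx=k,fy=k,interpolation=cv2.INTER_CUBIC)
cv2.imwrite("pics/c1.png",crop(t,235,110,120,150,4))
cv2.imwrite("pics/c2.png",crop(t,360,150,125,120,5))
cv2.imwrite("pics/c3.png",crop(s,200,140,200,200,3))
E
```

```text
(no output)
```

View pics/c1.png

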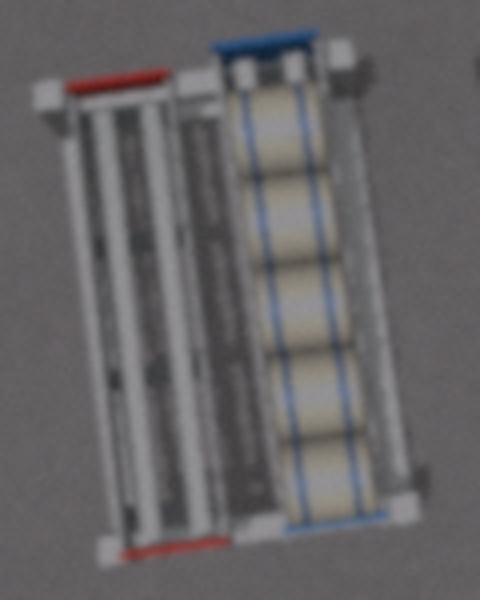

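View pics/c2.png

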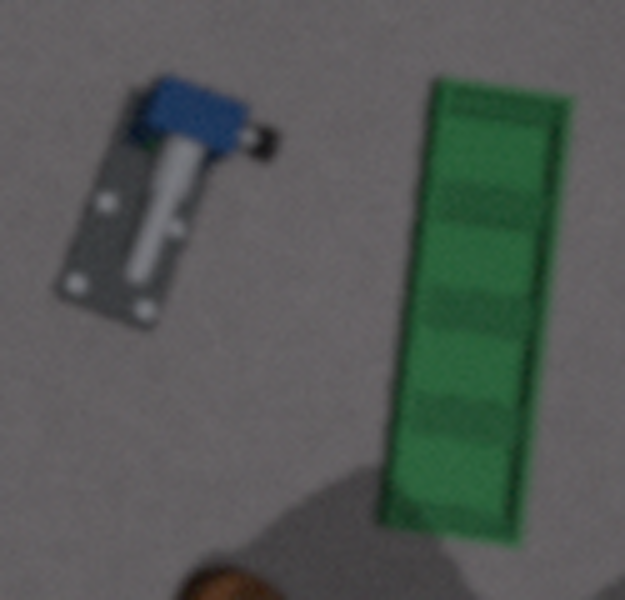

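View pics/c3.png

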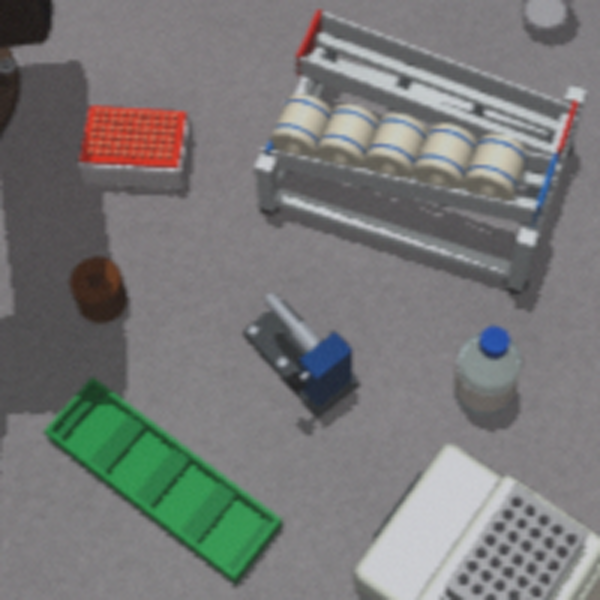

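```bash
cat > fit.py <<'E'
from h import *
from scipy.optimize import least_squares, minimize
def T(p,q): 
    c,s=np.cos(p[2]),np.sin(p[2]); q=np.atleast_2d(q).astype(float); return np.c_[p[0]+c*q[:,0]-s*q[:,1],p[1]+s*q[:,0]+c*q[:,1],q[:,2]]
def ptfit(obs,p0):
    f=lambda p: np.concatenate([w2p(c,T(p,q)[0])-uv for c,q,uv in obs])
    s=least_squares(f,p0,loss='soft_l1'); return s.x,np.round(f(s.x).reshape(-1,2),1)
E
python3 - <<'E'
from fit import *
C={n:optics.capture(n) for n in("top","scene")}
t,s=C["top"],C["scene"]
c2=lambda x,y:np.array([360+(x-2)/5,150+(y-2)/5]); c3=lambda x,y:np.array([200+(x-1)/3,140+(y-1)/3])
g=[(t,(0,0,.085),c2(139,282)),(t,(-.02,.03,.014),c2(54,291)),(t,(-.02,-.03,.014),c2(153,329)),(t,(.11,.025,.097),c2(165,76)),(t,(.11,-.025,.097),c2(247,101)),(t,(.08,0,.096),c2(187,145)),(s,(0,0,.085),c3(270,296))]
p,e=ptfit(g[:6],[.6,-.1,-.3]); print("gauge top",p,np.degrees(p[2])); print(e)
p,e=ptfit(g,p); print("gauge both",p,np.degrees(p[2])); print(e)
K=[(.129,.038),(.129,-.038),(-.129,-.038),(-.129,.038)]
P2=[(437,78),(573,97),(520,545),(380,527)];P3=[(280,522),(235,582),(47,432),(93,380)]
o=[(t,(*k,.026),c2(*x)) for k,x in zip(K,P2)]; o3=[(s,(*k,.026),c3(*x)) for k,x in zip(K,P3)]
for n,a in("top",o),("scene",o3),("both",o+o3):
    p,e=ptfit(a,[.6,-.2,-.1]); print("tray",n,p,np.degrees(p[2])); print(e.tolist())
# adapters: silhouettes
def hull(c,p,n=5):
    m=np.zeros((1600,2560),np.uint8); a=np.linspace(0,2*np.pi,40)
    for i in range(n):
        cx,cz=i*.056*np.cos(np.radians(10)),.113+i*.056*np.sin(np.radians(10))
        q=np.vstack([np.c_[cx+.028*np.cos(a),0*a+y,cz+.028*np.sin(a)] for y in(-.028,.028)])
        uv=np.array([w2p(c,x) for x in T(p,q)]); h=cv2.convexHull((uv*4+1.5).astype(np.float32)).astype(int); cv2.fillConvexPoly(m,h,255)
    return cv2.resize(m,(640,400),interpolation=cv2.INTER_AREA)/255.
M={}
for n,c in C.items():
    b=c["img"].astype(int); d=(b[...,2]-b[...,0])
    x0,y0,x1,y1=(285,125,335,250) if n=="top" else (285,165,385,215)
    m=np.zeros((400,640)); m[y0:y1,x0:x1]=((d>18)&(b[...,2]>110))[y0:y1,x0:x1]; m=m.astype(np.uint8)
    m=cv2.morphologyEx(m,cv2.MORPH_CLOSE,np.ones((5,5),np.uint8)); M[n]=m
    print(n,m.sum())
p0=np.array([*p2w(t,235+330/4,110+482/4,.141)[:2],np.arctan2(-1,8)*-1])
for ns in(["top"],["scene"],["top","scene"]):
    J=lambda p: sum(np.abs(hull(C[n],p)-M[n]).sum() for n in ns)
    z=minimize(J,p0,method='Nelder-Mead',options=dict(initial_simplex=p0+np.array([[0,0,0],[.01,0,0],[0,.01,0],[0,0,.05]]),maxiter=120))
    print(ns,z.x,np.degrees(z.x[2]),z.fun)
    for n in C: v=C[n]["img"].copy(); h=hull(C[n],z.x); v[...,2]=np.where((h>.5)^(M[n]>0),255,v[...,2]); cv2.imwrite(f"pics/fit_{n}.png",v)
E
```

```text
gauge top [ 0.52927747 -0.07729277 -0.35878551] -20.5568952113612
[[-0.6 -0.2]
 [-0.1  2.4]
 [ 0.   2. ]
 [-0.5 -1.3]
 [ 0.9  0. ]
 [ 0.3 -1.3]]
gauge both [ 0.52976409 -0.07672059 -0.36440319] -20.87876484393996
[[-0.8 -0.4]
 [-0.3  2.2]
 [-0.2  1.9]
 [-0.4 -1.4]
 [ 0.9 -0. ]
 [ 0.2 -1.5]
 [-0.9  0.6]]
tray top [ 0.51393793 -0.28001649 -0.16268219] -9.32100288789384
[[0.4, -0.4], [-0.4, -0.3], [-0.5, 0.6], [0.5, 0.1]]
tray scene [ 0.5166182  -0.28247426 -0.16679411] -9.556598777681046
[[0.7, 0.1], [-0.2, 0.1], [-0.8, 0.2], [0.2, -0.5]]
tray both [ 0.51510033 -0.28121003 -0.16492243] -9.449358996397125
[[0.9, -0.8], [0.1, -0.6], [-0.2, 0.2], [0.8, -0.4], [0.5, -0.6], [-0.3, -0.6], [-1.0, -0.3], [-0.0, -0.9]]
top 27
scene 715
['top'] [0.47598342 0.10807197 0.12509486] 7.1674072793837915 2525.745098039216
['scene'] [ 0.46258498  0.1352677  -0.04226871] -2.421818522626814 1063.2274509803922
['top', 'scene'] [ 0.46232098  0.12813223 -0.0015899 ] -0.0910945564021719 3616.0549019607843
```

Run:
```python
from fit import *
C={n:optics.capture(n) for n in("top","scene")}; t,s=C["top"],C["scene"]
print("nadir",w2p(t,(.4757,.094,0)))
for u,v in((317,231),(312,209),(300,230),(330,231),(278,225)): print(t["img"][v,u],end='')
for u,v in((300,181),(330,190)): print(s["img"][v,u],end='')
b=t["img"].astype(int); print((b[231,295:345,2]-b[231,295:345,0]))
G=[(-.02,.03,.014),(-.02,-.03,.014),(.11,-.03,.014),(.11,.03,.014)],[(.08,.025,.097),(.08,-.025,.097),(.11,-.025,.097),(.11,.025,.097)],[(0,.007,.085),(.05,.007,.085),(.05,.011,.085),(.08,.011,.085),(.08,-.011,.085),(.05,-.011,.085),(.05,-.007,.085),(0,-.007,.085)]
p=[.5298,-.0767,-.3644]
out=[]
for n,(x,y,w,h,k) in dict(top=(360,150,62,75,8),scene=(270,225,60,75,8)).items():
    c=C[n]; im=cv2.resize(c["img"][y:y+h,x:x+w],None,fx=k,fy=k,interpolation=cv2.INTER_CUBIC)
    if n=="scene": im=im[:,:300*k//k*2]
    o2=im.copy()
    for q in G:
        uv=np.array([w2p(c,a) for a in T(p,q)]); cv2.polylines(im,[np.int32((uv-[x,y]+.5)*k)],True,(0,255,255),1)
    out.append(cv2.resize(im,(400,600)))
cv2.imwrite("pics/ov.png",np.hstack(out))
```

```text
nadir [322.80681766 226.82732763]
[148 145 147][147 144 147][76 75 77][91 90 90][76 73 76][185 196 196][187 192 187][  1   0  -1   1   1   1   1   0   0  -2   1   4  -1  -8 -26 -34 -21  -7
  -3   0  -2  -2  -1  -1   0   1  -2 -12 -24 -32 -15  -2   4   6   2  -1
  -1  -2  -4  -2  -1  -3  -1  -2   1   2  -1  -1   1   1]
```

View pics/ov.png

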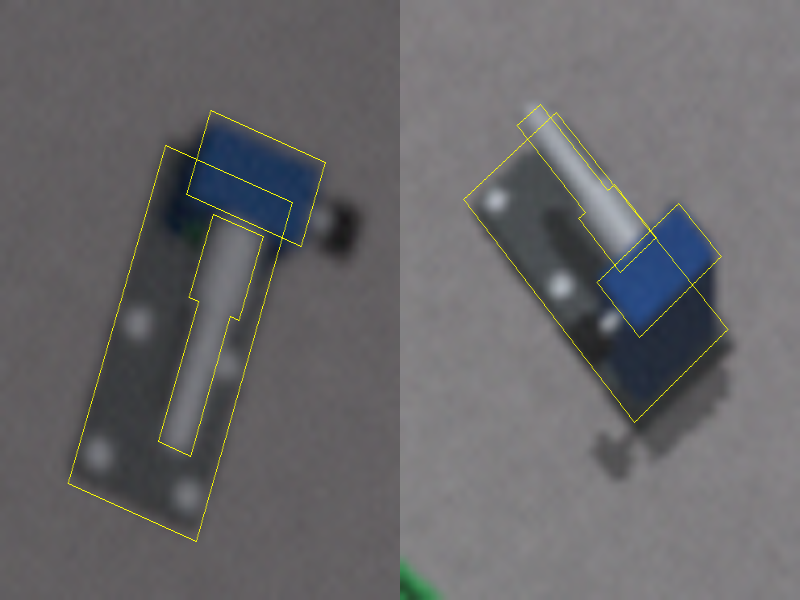

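Run:
```python
from fit import *
C={n:optics.capture(n) for n in("top","scene")}; t,s=C["top"],C["scene"]
b=t["img"].astype(int); d=b[...,0]-b[...,2]
mid=[]
for v in range(140,234,2):
    w=np.clip(d[v,285:345]-8,0,None).astype(float); w/=max(w.sum(),1); x=np.arange(285,345)
    m=(w*x).sum(); L=x<m; l=(w*x)[L].sum()/w[L].sum(); rr=(w*x)[~L].sum()/w[~L].sum()
    if 10<rr-l<18: mid.append(((l+rr)/2,v))
mid=np.array(mid); k=np.polyfit(mid[:,1],mid[:,0],1); e=mid[:,0]-np.polyval(k,mid[:,1]); print(len(mid),k,e.std())
# gap rows refined: darkest row on line
g=cv2.cvtColor(t["img"],cv2.COLOR_BGR2GRAY).astype(float)
prof=[g[v,int(round(np.polyval(k,v)))-4:int(round(np.polyval(k,v)))+5].mean() for v in range(125,248)]
print(dict(zip(range(125,248),np.round(prof).astype(int))))
G=[153.75,175.5,197.5,218.75]
w=[p2w(t,np.polyval(k,v),v,.113+.0097*(i+.5)+.015) for v,i in zip(G,(3,2,1,0))]
w=np.array(w); print(w, np.diff(w,axis=0))
yaw=np.arctan2(*(w[0]-w[3])[[1,0]]); u=np.array([np.cos(yaw),np.sin(yaw)])
print(np.degrees(yaw),"front", np.mean([w[j][:2]-u*.05515*(3-j+.5) for j in range(4)],0), [ (w[j][:2]-u*.05515*(3-j+.5)).round(4) for j in range(4)])
```

```text
47 [1.48151097e-01 2.82711513e+02] 0.1672452083227746
{125: np.int64(75), 126: np.int64(85), 127: np.int64(82), 128: np.int64(78), 129: np.int64(78), 130: np.int64(81), 131: np.int64(91), 132: np.int64(104), 133: np.int64(117), 134: np.int64(127), 135: np.int64(134), 136: np.int64(139), 137: np.int64(142), 138: np.int64(143), 139: np.int64(144), 140: np.int64(144), 141: np.int64(145), 142: np.int64(144), 143: np.int64(144), 144: np.int64(143), 145: np.int64(142), 146: np.int64(140), 147: np.int64(136), 148: np.int64(130), 149: np.int64(124), 150: np.int64(116), 151: np.int64(107), 152: np.int64(95), 153: np.int64(88), 154: np.int64(98), 155: np.int64(110), 156: np.int64(121), 157: np.int64(129), 158: np.int64(135), 159: np.int64(140), 160: np.int64(142), 161: np.int64(143), 162: np.int64(145), 163: np.int64(145), 164: np.int64(145), 165: np.int64(145), 166: np.int64(144), 167: np.int64(143), 168: np.int64(142), 169: np.int64(138), 170: np.int64(135), 171: np.int64(128), 172: np.int64(121), 173: np.int64(111), 174: np.int64(100), 175: np.int64(90), 176: np.int64(95), 177: np.int64(107
[... 1104 characters left out ...]
.int64(144), 234: np.int64(142), 235: np.int64(140), 236: np.int64(136), 237: np.int64(129), 238: np.int64(120), 239: np.int64(109), 240: np.int64(104), 241: np.int64(109), 242: np.int64(109), 243: np.int64(102), 244: np.int64(97), 245: np.int64(95), 246: np.int64(95), 247: np.int64(94)}
[[0.65740457 0.1347617  0.16195   ]
 [0.60410989 0.12762365 0.15225   ]
 [0.5495683  0.12031469 0.14255   ]
 [0.49631693 0.11318258 0.13285   ]] [[-0.05329468 -0.00713805 -0.0097    ]
 [-0.05454159 -0.00730897 -0.0097    ]
 [-0.05325137 -0.00713211 -0.0097    ]]
7.629857434923382 front [0.46752646 0.1093258 ] [array([0.4661, 0.1091]), array([0.4675, 0.1093]), array([0.4676, 0.1093]), array([0.469 , 0.1095])]
```

Run:
```python
from h import *
print(move((.50,-.25,.26),-172.4)); print(move((.4695,.1096,.23),-172.4))
```

```text
(array([-13.51,   9.67,  -1.12]), array([ 0. , -0. ,  9.3]))
(array([-16.04,  21.43,  -0.11]), array([ 0. , -0. ,  9.3]))
```

```bash
R='"delta_rot":[0,0,9.3],"claw":0'; python3 -m crank '[{"xyz":[-13.51,9.67,-1.12],"delta_rot":[0,0,9.3],"claw":0},{"xyz":[-13.51,9.67,-1.12],"delta_rot":[0,0,9.3],"claw":0},{"xyz":[-13.51,9.67,-1.12],"delta_rot":[0,0,9.3],"claw":0},{"xyz":[-13.51,9.67,-1.12],"delta_rot":[0,0,9.3],"claw":0},{"xyz":[-13.51,9.67,-1.12],"delta_rot":[0,0,9.3],"claw":0},{"xyz":[-13.51,9.67,-1.12],"delta_rot":[0,0,9.3],"claw":0},{"xyz":[-13.51,9.67,-1.12],"delta_rot":[0,0,9.3],"claw":0},{"xyz":[-13.51,9.67,-1.12],"delta_rot":[0,0,9.3],"claw":0},{"xyz":[-13.51,9.67,-1.12],"delta_rot":[0,0,9.3],"claw":0},{"xyz":[-16.04,21.43,-0.11],"delta_rot":[0,0,9.3],"claw":0},{"xyz":[-16.04,21.43,-0.11],"delta_rot":[0,0,9.3],"claw":0},{"xyz":[-16.04,21.43,-0.11],"delta_rot":[0,0,9.3],"claw":0},{"xyz":[-16.04,21.43,-0.11],"delta_rot":[0,0,9.3],"claw":0},{"xyz":[-16.04,21.43,-0.11],"delta_rot":[0,0,9.3],"claw":0},{"xyz":[-16.04,21.43,-0.11],"delta_rot":[0,0,9.3],"claw":0},{"xyz":[-16.04,21.43,-0.11],"delta_rot":[0,0,9.3],"claw":0},{"xyz":[-16.04,21.43,-0.11],"delta_rot":[0,0,9.3],"claw":0}]'
python3 - <<'E'
from h import *
s=r.get_state(); print(s["tcp_pos"],s["eef_rot"],s["joints"])
a=optics.capture("scene")["img"][120:270,230:430]; b=optics.capture("top")["img"][110:260,200:400]
cv2.imwrite("pics/p1.png",cv2.resize(np.hstack([a,b]),None,fx=2,fy=2,interpolation=cv2.INTER_CUBIC))
E
```

```text
time_s: 2.52
tcp_pos: [0.4695, 0.1091, 0.2299]
eef_rot: [-180.0, -0.0, -172.3]
contact_force: [0.3, -1.4, -0.3]
gripper_width: 0.0875
gripper_force: 0.0
[0.46950757 0.10905923 0.22985597] [-1.79988646e+02 -1.18138771e-02 -1.72330661e+02] [ 3.65287867e+01  1.94275105e+00 -2.25463376e+01  4.66060069e-03
 -6.55267383e+01 -1.18861378e+02]
```

View pics/p1.png

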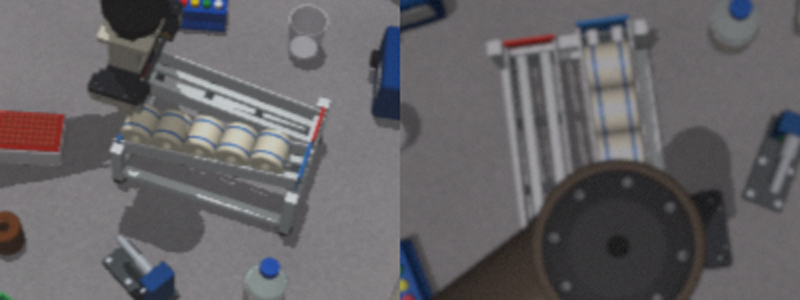

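```bash
python3 -m crank '[{"xyz":[0,0,1.7],"delta_rot":[0,0,0],"claw":0},{"xyz":[0,0,3.38],"delta_rot":[0,0,0],"claw":0},{"xyz":[0,0,3.38],"delta_rot":[0,0,0],"claw":0},{"xyz":[0,0,3.38],"delta_rot":[0,0,0],"claw":0.2},{"xyz":[0,0,3.38],"delta_rot":[0,0,0],"claw":0.6},{"xyz":[0,0,3.38],"delta_rot":[0,0,0],"claw":0.6},{"xyz":[0,0,3.38],"delta_rot":[0,0,0],"claw":0.6},{"xyz":[0,0,3.38],"delta_rot":[0,0,0],"claw":0.6}]' 30
```

```text
time_s: 3.62
tcp_pos: [0.4701, 0.1099, 0.1293]
eef_rot: [180.0, 0.1, -172.3]
contact_force: [-2.0, 0.0, 7.3]
gripper_width: 0.0557
gripper_force: 30.0
```

```bash
python3 -m crank '[{"xyz":[0,0,-1],"delta_rot":[0,0,0],"claw":0.6},{"xyz":[0,0,-2.4],"delta_rot":[0,0,0],"claw":0.6},{"xyz":[0,0,-4],"delta_rot":[0,0,0],"claw":0.6},{"xyz":[0,0,-4],"delta_rot":[0,0,0],"claw":0.6}]'
python3 - <<'E'
from h import *
# pre-insertion pose: adapter end 8 mm before nose: centre at x=-.036
g=np.array([.5295,-.077]);a=np.radians(-20.7);u=np.array([np.cos(a),np.sin(a)])
q=g-.040*u
print(q,move((*q,.2),-110.7),move((*q,.1005),-110.7))
E
```

```text
time_s: 4.12
tcp_pos: [0.4714, 0.1105, 0.2522]
eef_rot: [179.9, 0.4, -172.3]
contact_force: [-0.0, 0.6, -2.2]
gripper_width: 0.0554
gripper_force: 30.0
[ 0.49208224 -0.06286101] (array([ 0.1 , -5.82,  1.72]), array([ -0.1,   0.4, -61.6])) (array([ 0.12, -5.83,  5.04]), array([ -0.1,   0.4, -61.6]))
```

```bash
python3 -m crank '[{"xyz":[0,-1.5,0],"delta_rot":[0,0,-10.5],"claw":0.6},{"xyz":[0.05,-3,0.5],"delta_rot":[0,0,-21],"claw":0.6},{"xyz":[0.1,-4.5,1],"delta_rot":[0,0,-31.5],"claw":0.6},{"xyz":[0.1,-5.8,1.7],"delta_rot":[0,0,-42],"claw":0.6},{"xyz":[0.1,-5.82,1.72],"delta_rot":[0,0,-52],"claw":0.6},{"xyz":[0.1,-5.82,1.72],"delta_rot":[0,0,-61.6],"claw":0.6},{"xyz":[0.1,-5.82,1.72],"delta_rot":[0,0,-61.6],"claw":0.6},{"xyz":[0.1,-5.82,1.72],"delta_rot":[0,0,-61.6],"claw":0.6},{"xyz":[0.1,-5.82,1.72],"delta_rot":[0,0,-61.6],"claw":0.6}]'
python3 - <<'E'
from h import *
s=r.get_state(); print(s["tcp_pos"],s["eef_rot"],s["joints"])
g=np.array([.5295,-.077]);a=np.radians(-20.7);u=np.array([np.cos(a),np.sin(a)])
print(move((*(g-.04*u),.1005),-110.7))
a=optics.capture("scene")["img"][190:290,230:360]; b=optics.capture("top")["img"][140:240,320:450]
cv2.imwrite("pics/p2.png",cv2.resize(np.hstack([a,b]),None,fx=3,fy=3,interpolation=cv2.INTER_CUBIC))
E
```

```text
time_s: 5.25
tcp_pos: [0.4898, -0.0637, 0.1967]
eef_rot: [180.0, -0.0, -110.9]
contact_force: [0.5, 0.2, -1.0]
gripper_width: 0.0559
gripper_force: 30.0
[ 0.4897932  -0.06367419  0.19673311] [ 1.79989259e+02 -2.13517015e-03 -1.10852371e+02] [ 1.54394996e+01  4.68407338e+00 -2.41526174e+01 -5.29213941e-03
 -6.11732301e+01 -3.62893183e+01]
(array([-0.05, -0.06,  3.21]), array([ 0. , -0. , -0.2]))
```

View pics/p2.png

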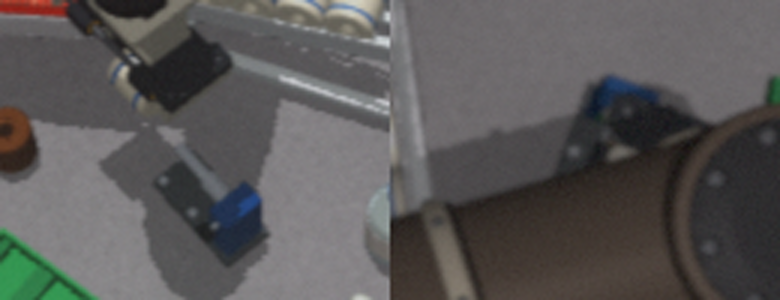

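```bash
python3 -m crank '[{"xyz":[-0.05,-0.06,1.6],"delta_rot":[0,0,-0.2],"claw":0.6},{"xyz":[-0.05,-0.06,3.21],"delta_rot":[0,0,-0.2],"claw":0.6},{"xyz":[-0.05,-0.06,3.21],"delta_rot":[0,0,-0.2],"claw":0.6},{"xyz":[-0.05,-0.06,3.21],"delta_rot":[0,0,-0.2],"claw":0.6}]'
python3 -m crank '[{"xyz":[0,-0.15,0],"delta_rot":[0,0,0],"claw":0.6},{"xyz":[0,-0.3,0],"delta_rot":[0,0,0],"claw":0.6},{"xyz":[0,-0.45,0],"delta_rot":[0,0,0],"claw":0.6},{"xyz":[0,-0.55,0],"delta_rot":[0,0,0],"claw":0.6},{"xyz":[0,-0.55,0],"delta_rot":[0,0,0],"claw":0.6}]'
```

```text
time_s: 5.85
tcp_pos: [0.4933, -0.063, 0.1021]
eef_rot: [-179.9, 0.0, -110.5]
contact_force: [0.7, 0.7, -1.5]
gripper_width: 0.0557
gripper_force: 30.0
time_s: 6.48
tcp_pos: [0.5077, -0.069, 0.1005]
eef_rot: [180.0, -0.0, -110.6]
contact_force: [0.3, -0.5, -1.1]
gripper_width: 0.0552
gripper_force: 30.0
```

```bash
python3 -m crank '[{"xyz":[0,-0.1,0],"delta_rot":[0,0,0],"claw":0.6},{"xyz":[0,-0.2,0],"delta_rot":[0,0,0],"claw":0.6},{"xyz":[0,-0.2,0],"delta_rot":[0,0,0],"claw":0.6}]'
python3 -m crank '[{"xyz":[0,-0.1,0],"delta_rot":[0,0,0],"claw":0.6},{"xyz":[0,-0.2,0],"delta_rot":[0,0,0],"claw":0.6},{"xyz":[0,-0.2,0],"delta_rot":[0,0,0],"claw":0.6}]'
```

```text
time_s: 6.85
tcp_pos: [0.5134, -0.0711, 0.1005]
eef_rot: [180.0, -0.0, -110.6]
contact_force: [0.2, 1.2, -1.4]
gripper_width: 0.0556
gripper_force: 30.0
time_s: 7.22
tcp_pos: [0.5191, -0.0732, 0.1005]
eef_rot: [-180.0, 0.0, -110.6]
contact_force: [0.2, 0.0, -1.7]
gripper_width: 0.0556
gripper_force: 30.0
```

```bash
for i in 1; do python3 -m crank '[{"xyz":[0,-0.1,0],"delta_rot":[0,0,0],"claw":0.6},{"xyz":[0,-0.2,0],"delta_rot":[0,0,0],"claw":0.6},{"xyz":[0,-0.2,0],"delta_rot":[0,0,0],"claw":0.6}]'; done
```

```text
time_s: 7.6
tcp_pos: [0.52, -0.0744, 0.0997]
eef_rot: [179.5, -0.1, -110.6]
contact_force: [-14.0, 10.0, 10.4]
gripper_width: 0.0556
gripper_force: 30.0
```

```bash
python3 -m crank '[{"xyz":[0,-0.1,0],"delta_rot":[0,0,0],"claw":0.6},{"xyz":[0,-0.2,0],"delta_rot":[0,0,0],"claw":0.6},{"xyz":[0,-0.2,0],"delta_rot":[0,0,0],"claw":0.6}]'
```

```text
time_s: 7.98
tcp_pos: [0.5197, -0.0763, 0.0986]
eef_rot: [179.0, -0.3, -110.7]
contact_force: [-32.7, 17.7, 22.3]
gripper_width: 0.0557
gripper_force: 29.9
```

```bash
python3 -m crank '[{"xyz":[0,0.4,0],"delta_rot":[0,0,0],"claw":0.6},{"xyz":[0,0.4,0],"delta_rot":[0,0,0],"claw":0.6}]'; python3 -m crank '[{"xyz":[0,0.4,0],"delta_rot":[0,0,0],"claw":0.6},{"xyz":[0,0.9,0],"delta_rot":[0,0,0],"claw":0.6},{"xyz":[0,1.3,0],"delta_rot":[0,0,0],"claw":0.6},{"xyz":[0,1.3,0],"delta_rot":[0,0,0],"claw":0.6}]'
python3 - <<'E'
from h import *
a=np.radians(7.6);x=np.array([np.cos(a),np.sin(a)]);y=np.array([-x[1],x[0]])
e=np.array([.4695,.1096])+.1*y+.006*x
print(e)
for z in (.2,.172): print(move((*e,z),-172.4))
f=([*(np.array([.4695,.1096])),.23],-172.4)
E
```

```text
time_s: 8.22
tcp_pos: [0.5187, -0.073, 0.1008]
eef_rot: [-180.0, 0.0, -110.5]
contact_force: [-0.4, -0.1, -1.7]
gripper_width: 0.0557
gripper_force: 29.8
time_s: 8.72
tcp_pos: [0.4815, -0.0591, 0.1008]
eef_rot: [-180.0, 0.0, -110.5]
contact_force: [0.1, 0.0, -0.4]
gripper_width: 0.0557
gripper_force: 29.9
[0.46222165 0.20951509]
(array([-8.16,  3.74, -3.3 ]), array([-0. ,  0. , 61.9]))
(array([-8.16,  3.74, -2.37]), array([-0. ,  0. , 61.9]))
```

Run:
```python
from h import *
a=np.radians(7.6);x=np.array([np.cos(a),np.sin(a)]);y=np.array([-x[1],x[0]])
e=np.array([.4695,.1096])+.1*y+.012*x
print(e)
for z in (.225,.164): print(move((*e,z),-172.4))
```

```text
[0.46816895 0.21030863]
(array([-8.26,  3.56, -4.14]), array([-0. ,  0. , 61.9]))
(array([-8.26,  3.56, -2.1 ]), array([-0. ,  0. , 61.9]))
```

```bash
python3 -m crank '[{"xyz":[0,0,-2],"delta_rot":[0,0,0],"claw":0.6},{"xyz":[0,0,-4.1],"delta_rot":[0,0,8],"claw":0.6},{"xyz":[-1.5,0.5,-4.14],"delta_rot":[0,0,18],"claw":0.6},{"xyz":[-3,1.1,-4.14],"delta_rot":[0,0,28],"claw":0.6},{"xyz":[-4.5,1.8,-4.14],"delta_rot":[0,0,38],"claw":0.6},{"xyz":[-6,2.5,-4.14],"delta_rot":[0,0,48],"claw":0.6},{"xyz":[-7.5,3.2,-4.14],"delta_rot":[0,0,57],"claw":0.6},{"xyz":[-8.26,3.56,-4.14],"delta_rot":[0,0,61.9],"claw":0.6},{"xyz":[-8.26,3.56,-4.14],"delta_rot":[0,0,61.9],"claw":0.6},{"xyz":[-8.26,3.56,-4.14],"delta_rot":[0,0,61.9],"claw":0.6}]'
python3 - <<'E'
from h import *
print(move((.4682,.2103,.164),-172.4))
a=optics.capture("scene")["img"][120:245,260:400]; b=optics.capture("top")["img"][110:235,220:360]
cv2.imwrite("pics/p3.png",cv2.resize(np.hstack([a,b]),None,fx=2.8,fy=2.8,interpolation=cv2.INTER_CUBIC))
E
```

```text
time_s: 9.98
tcp_pos: [0.4693, 0.2099, 0.2247]
eef_rot: [-180.0, -0.0, -172.4]
contact_force: [0.6, 0.2, -0.9]
gripper_width: 0.0561
gripper_force: 29.9
(array([0.03, 0.02, 2.02]), array([-0., -0.,  0.]))
```

View pics/p3.png

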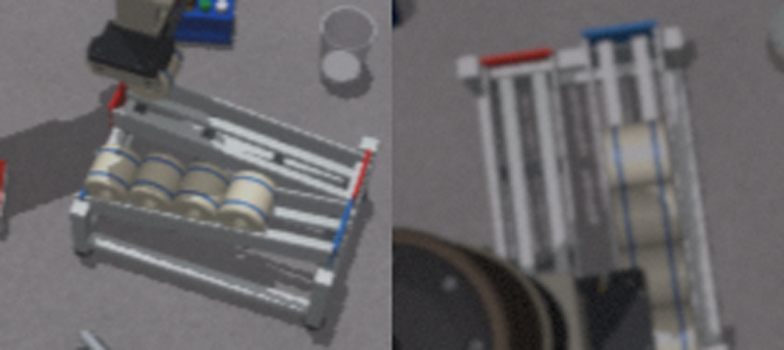

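```bash
python3 -m crank '[{"xyz":[0,0,1],"delta_rot":[0,0,0],"claw":0.6},{"xyz":[0,0,1.5],"delta_rot":[0,0,0],"claw":0.6},{"xyz":[0,0,1.8],"delta_rot":[0,0,0],"claw":0.6},{"xyz":[0,0,1.95],"delta_rot":[0,0,0],"claw":0.6},{"xyz":[0,0,1.95],"delta_rot":[0,0,0],"claw":0.6}]'
```

```text
time_s: 10.7
tcp_pos: [0.4695, 0.2101, 0.1664]
eef_rot: [-180.0, 0.0, -172.5]
contact_force: [0.3, 0.5, -0.3]
gripper_width: 0.0555
gripper_force: 29.9
```

```bash
python3 -m crank '[{"xyz":[0,0,0.06],"delta_rot":[0,0,0],"claw":0.6},{"xyz":[0,0,0.1],"delta_rot":[0,0,0],"claw":0.6},{"xyz":[0,0,0.1],"delta_rot":[0,0,0],"claw":0.6}]'
```

```text
time_s: 11.08
tcp_pos: [0.4699, 0.2104, 0.1644]
eef_rot: [180.0, 0.1, -172.4]
contact_force: [-1.2, -0.5, 5.1]
gripper_width: 0.0557
gripper_force: 29.8
```

```bash
python3 -m crank '[{"xyz":[0,0,0],"delta_rot":[0,0,0],"claw":0.15},{"xyz":[0,0,0],"delta_rot":[0,0,0],"claw":0},{"xyz":[0,0,0],"delta_rot":[0,0,0],"claw":0},{"xyz":[0,0,-1],"delta_rot":[0,0,0],"claw":0},{"xyz":[0,0,-2.2],"delta_rot":[0,0,0],"claw":0},{"xyz":[0,0,-2.2],"delta_rot":[0,0,0],"claw":0},{"xyz":[0,0,-2.2],"delta_rot":[0,0,0],"claw":0}]'
python3 - <<'E'
from h import *
print(move((.4697,.1095,.1288),-172.4))
E
```

```text
time_s: 11.95
tcp_pos: [0.469, 0.21, 0.2289]
eef_rot: [180.0, -0.0, -172.5]
contact_force: [-0.4, 0.5, -0.7]
gripper_width: 0.0873
gripper_force: 0.0
(array([ 0.41, -3.33,  3.33]), array([ 0. , -0. , -0.1]))
```

```bash
python3 -m crank '[{"xyz":[0.2,-1.7,0],"delta_rot":[0,0,0],"claw":0},{"xyz":[0.41,-3.33,0],"delta_rot":[0,0,0],"claw":0},{"xyz":[0.41,-3.33,0],"delta_rot":[0,0,0],"claw":0},{"xyz":[0.41,-3.33,1.7],"delta_rot":[0,0,0],"claw":0},{"xyz":[0.41,-3.33,3.33],"delta_rot":[0,0,0],"claw":0},{"xyz":[0.41,-3.33,3.33],"delta_rot":[0,0,0],"claw":0},{"xyz":[0.41,-3.33,3.33],"delta_rot":[0,0,0],"claw":0.2},{"xyz":[0.41,-3.33,3.33],"delta_rot":[0,0,0],"claw":0.6},{"xyz":[0.41,-3.33,3.33],"delta_rot":[0,0,0],"claw":0.6},{"xyz":[0.41,-3.33,3.33],"delta_rot":[0,0,0],"claw":0.6},{"xyz":[0.41,-3.33,3.33],"delta_rot":[0,0,0],"claw":0.6}]'
python3 - <<'E'
from h import *
b=np.hstack([optics.capture("scene")["img"][120:245,260:400],optics.capture("top")["img"][110:235,220:360]])
cv2.imwrite("pics/p4.png",cv2.resize(b,None,fx=2.8,fy=2.8,interpolation=cv2.INTER_CUBIC))
E
```

```text
time_s: 13.32
tcp_pos: [0.4707, 0.1097, 0.1302]
eef_rot: [180.0, 0.1, -172.4]
contact_force: [-1.0, 0.6, 6.1]
gripper_width: 0.0555
gripper_force: 30.0
```

View pics/p4.png

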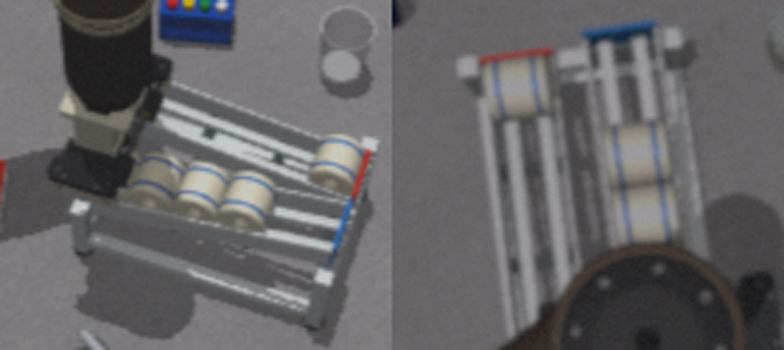

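Run:
```python
from h import *
f=((.4697,.1095,.1288),-172.4)
g=np.array([.5295,-.077]);a=np.radians(-20.6);u=np.array([np.cos(a),np.sin(a)])
for k,z in((-.04,.22),(-.04,.1005),): print(move((*(g+k*u),z),-110.6,f))
t=([*(g-.04*u),.1005],-110.6)
# tray place
c,s=np.cos(np.radians(-9.4)),np.sin(np.radians(-9.4))
for k in(-93,-31,31,93):
  p=np.array([.515,-.281])+k/1000*np.array([c,s]); print(k,p,[move((*p,z),170.6,t) for z in(.2,.0505)])
```

```text
(array([ 0.02, -5.8 , -3.04]), array([  0. ,   0. , -61.8]))
(array([ 0.02, -5.8 ,  0.94]), array([  0. ,   0. , -61.8]))
-93 [ 0.42324879 -0.26581069] [(array([ 7.14, -0.23, -3.32]), array([-0. , -0. , 78.8])), (array([ 7.14, -0.23,  1.67]), array([-0. , -0. , 78.8]))]
-31 [ 0.48441626 -0.2759369 ] [(array([ 6.74, -2.26, -3.32]), array([-0. , -0. , 78.8])), (array([ 6.74, -2.26,  1.67]), array([-0. , -0. , 78.8]))]
31 [ 0.54558374 -0.2860631 ] [(array([ 6.33, -4.29, -3.32]), array([-0. , -0. , 78.8])), (array([ 6.33, -4.29,  1.67]), array([-0. , -0. , 78.8]))]
93 [ 0.60675121 -0.29618931] [(array([ 5.93, -6.31, -3.32]), array([-0. , -0. , 78.8])), (array([ 5.93, -6.31,  1.67]), array([-0. , -0. , 78.8]))]
```

```bash
python3 -m crank '[{"xyz":[0,0,-1],"delta_rot":[0,0,0],"claw":0.6},{"xyz":[0,0,-2.2],"delta_rot":[0,0,0],"claw":0.6},{"xyz":[0,0,-3.6],"delta_rot":[0,0,0],"claw":0.6},{"xyz":[0,-1.5,-3.8],"delta_rot":[0,0,-10.5],"claw":0.6},{"xyz":[0,-3,-3.6],"delta_rot":[0,0,-21],"claw":0.6},{"xyz":[0.02,-4.5,-3.3],"delta_rot":[0,0,-31.5],"claw":0.6},{"xyz":[0.02,-5.8,-3.04],"delta_rot":[0,0,-42],"claw":0.6},{"xyz":[0.02,-5.8,-3.04],"delta_rot":[0,0,-52],"claw":0.6},{"xyz":[0.02,-5.8,-3.04],"delta_rot":[0,0,-61.8],"claw":0.6},{"xyz":[0.02,-5.8,-3.04],"delta_rot":[0,0,-61.8],"claw":0.6},{"xyz":[0.02,-5.8,-1],"delta_rot":[0,0,-61.8],"claw":0.6},{"xyz":[0.02,-5.8,0.94],"delta_rot":[0,0,-61.8],"claw":0.6},{"xyz":[0.02,-5.8,0.94],"delta_rot":[0,0,-61.8],"claw":0.6},{"xyz":[0.02,-5.8,0.94],"delta_rot":[0,0,-61.8],"claw":0.6}]'
```

```text
time_s: 15.18
tcp_pos: [0.4938, -0.0629, 0.103]
eef_rot: [-179.9, 0.0, -110.7]
contact_force: [0.3, 0.2, 0.2]
gripper_width: 0.0555
gripper_force: 30.0
```

```bash
python3 -m crank '[{"xyz":[0,-0.15,0],"delta_rot":[0,0,0],"claw":0.6},{"xyz":[0,-0.3,0],"delta_rot":[0,0,0],"claw":0.6},{"xyz":[0,-0.45,0],"delta_rot":[0,0,0],"claw":0.6},{"xyz":[0,-0.6,0],"delta_rot":[0,0,0],"claw":0.6},{"xyz":[0,-0.6,0],"delta_rot":[0,0,0],"claw":0.6}]'
```

```text
time_s: 15.8
tcp_pos: [0.5096, -0.0696, 0.1011]
eef_rot: [180.0, -0.0, -110.7]
contact_force: [-0.2, -0.5, -1.7]
gripper_width: 0.0556
gripper_force: 30.0
```

```bash
python3 -m crank '[{"xyz":[0,-0.15,0],"delta_rot":[0,0,0],"claw":0.6},{"xyz":[0,-0.3,0],"delta_rot":[0,0,0],"claw":0.6},{"xyz":[0,-0.4,0],"delta_rot":[0,0,0],"claw":0.6},{"xyz":[0,-0.45,0],"delta_rot":[0,0,0],"claw":0.6}]'
```

```text
time_s: 16.3
tcp_pos: [0.5221, -0.0743, 0.1011]
eef_rot: [180.0, -0.0, -110.7]
contact_force: [0.1, 0.5, -0.4]
gripper_width: 0.0554
gripper_force: 30.0
```

```bash
python3 -m crank '[{"xyz":[0,-0.1,0],"delta_rot":[0,0,0],"claw":0.6},{"xyz":[0,-0.2,0],"delta_rot":[0,0,0],"claw":0.6},{"xyz":[0,-0.2,0],"delta_rot":[0,0,0],"claw":0.6}]'
```

```text
time_s: 16.68
tcp_pos: [0.5277, -0.0764, 0.1011]
eef_rot: [-180.0, 0.0, -110.7]
contact_force: [0.3, 0.4, -0.9]
gripper_width: 0.0555
gripper_force: 30.0
```

```bash
python3 -m crank '[{"xyz":[0,-0.15,0],"delta_rot":[0,0,0],"claw":0.6},{"xyz":[0,-0.3,0],"delta_rot":[0,0,0],"claw":0.6},{"xyz":[0,-0.45,0],"delta_rot":[0,0,0],"claw":0.6},{"xyz":[0,-0.55,0],"delta_rot":[0,0,0],"claw":0.6}]'
```

```text
time_s: 17.18
tcp_pos: [0.5434, -0.0823, 0.1011]
eef_rot: [180.0, -0.0, -110.7]
contact_force: [0.7, 1.0, -1.0]
gripper_width: 0.0559
gripper_force: 30.0
```

```bash
python3 -m crank '[{"xyz":[0,-0.08,0],"delta_rot":[0,0,0],"claw":0.6},{"xyz":[0,-0.16,0],"delta_rot":[0,0,0],"claw":0.6},{"xyz":[0,-0.22,0],"delta_rot":[0,0,0],"claw":0.6},{"xyz":[0,-0.26,0],"delta_rot":[0,0,0],"claw":0.6},{"xyz":[0,-0.26,0],"delta_rot":[0,0,0],"claw":0.6}]'
```

```text
time_s: 17.8
tcp_pos: [0.5495, -0.0848, 0.1009]
eef_rot: [179.9, -0.0, -110.7]
contact_force: [-3.2, 2.3, 0.7]
gripper_width: 0.0556
gripper_force: 30.0
```

```bash
python3 -m crank '[{"xyz":[0,-0.06,0],"delta_rot":[0,0,0],"claw":0.6},{"xyz":[0,-0.06,0],"delta_rot":[0,0,0],"claw":0.6}]'; python3 -m crank '[{"xyz":[0,0.3,0],"delta_rot":[0,0,0],"claw":0.6},{"xyz":[0,0.7,0],"delta_rot":[0,0,0],"claw":0.6},{"xyz":[0,1.1,0],"delta_rot":[0,0,0],"claw":0.6},{"xyz":[0,1.5,0],"delta_rot":[0,0,0],"claw":0.6},{"xyz":[0,1.9,0],"delta_rot":[0,0,0],"claw":0.6},{"xyz":[0,2.3,0],"delta_rot":[0,0,0],"claw":0.6},{"xyz":[0,2.4,0],"delta_rot":[0,0,0],"claw":0.6},{"xyz":[0,2.4,0],"delta_rot":[0,0,0],"claw":0.6},{"xyz":[0,2.4,0],"delta_rot":[0,0,0],"claw":0.6}]'
cat > tray.py <<'E'
from fit import *
def tray():
    t=optics.capture("top"); s=optics.capture("scene"); out=[]
    K=[(.129,.038),(.129,-.038),(-.129,-.038),(-.129,.038)]
    for c in(t,s):
        h=cv2.cvtColor(c["img"],cv2.COLOR_BGR2HSV); m=cv2.inRange(h,(50,110,40),(80,255,255))
        n,l,st,_=cv2.connectedComponentsWithStats(m); i=1+np.argmax(st[1:,4]); m=np.uint8(l==i)
        b=cv2.boxPoints(cv2.minAreaRect(cv2.findContours(m,0,2)[0][0])) 
        w=np.array([p2w(c,*q,.026)[:2] for q in b]); out.append((w,st[i]))
    for w,st in out:
        d=[np.linalg.norm(w[1]-w[0]),np.linalg.norm(w[2]-w[1])]; e=(w[1]-w[0]) if d[0]>d[1] else (w[2]-w[1])
        if e[0]<0:e=-e
        print(w.mean(0).round(4),np.degrees(np.arctan2(e[1],e[0])).round(2),np.round(d,3),st)
E
python3 -c "
from tray import *
tray()"
```

```text
time_s: 18.05
tcp_pos: [0.5496, -0.085, 0.1008]
eef_rot: [179.8, -0.0, -110.7]
contact_force: [-9.8, 6.6, 5.5]
gripper_width: 0.0554
gripper_force: 30.0
time_s: 19.18
tcp_pos: [0.485, -0.0601, 0.1012]
eef_rot: [-180.0, 0.0, -110.6]
contact_force: [-0.0, 0.2, -1.2]
gripper_width: 0.0558
gripper_force: 30.0
[ 0.5136 -0.2792] -8.81 [0.254 0.076] [ 437  167   37   92 1333]
[ 0.5146 -0.2811] -10.13 [0.081 0.264] [ 215  267   78   67 2014]
```

```bash
cat >> h.py <<'E'
TRAY=[.5145,-.2805,-9.4]
def cradle(k,z=.055,tray=None):
    x,y,a=tray or TRAY; p=np.array([x,y])+k/1000*np.array([np.cos(np.radians(a)),np.sin(np.radians(a))]); return (*p,z),180+a
E
python3 -c "
from h import *
for z in(.19,.056): print(cradle(-93,z),move(*cradle(-93,z)))"
```

```text
((np.float64(0.4227487889705518), np.float64(-0.26531068551152914), 0.19), 170.6) (array([ 7.13, -0.47, -2.96]), array([-0. , -0. , 78.7]))
((np.float64(0.4227487889705518), np.float64(-0.26531068551152914), 0.056), 170.6) (array([ 7.13, -0.47,  1.5 ]), array([-0. , -0. , 78.7]))
```

```bash
python3 -m crank '[{"xyz":[0,0,-1.5],"delta_rot":[0,0,0],"claw":0.6},{"xyz":[0.5,0,-2.96],"delta_rot":[0,0,8],"claw":0.6},{"xyz":[1.5,0,-2.96],"delta_rot":[0,0,18.5],"claw":0.6},{"xyz":[2.8,-0.1,-2.96],"delta_rot":[0,0,29],"claw":0.6},{"xyz":[4,-0.2,-2.96],"delta_rot":[0,0,39.5],"claw":0.6},{"xyz":[5.2,-0.3,-2.96],"delta_rot":[0,0,50],"claw":0.6},{"xyz":[6.3,-0.4,-2.96],"delta_rot":[0,0,60.5],"claw":0.6},{"xyz":[7.13,-0.47,-2.96],"delta_rot":[0,0,71],"claw":0.6},{"xyz":[7.13,-0.47,-2.96],"delta_rot":[0,0,78.7],"claw":0.6},{"xyz":[7.13,-0.47,-2],"delta_rot":[0,0,78.7],"claw":0.6},{"xyz":[7.13,-0.47,-0.5],"delta_rot":[0,0,78.7],"claw":0.6},{"xyz":[7.13,-0.47,0.8],"delta_rot":[0,0,78.7],"claw":0.6},{"xyz":[7.13,-0.47,1.3],"delta_rot":[0,0,78.7],"claw":0.6},{"xyz":[7.13,-0.47,1.5],"delta_rot":[0,0,78.7],"claw":0.6},{"xyz":[7.13,-0.47,1.5],"delta_rot":[0,0,78.7],"claw":0.6}]'
python3 -c "
from h import *
print(move(*cradle(-93,.053)))"
```

```text
time_s: 21.15
tcp_pos: [0.4269, -0.269, 0.0601]
eef_rot: [-179.7, 0.5, 170.8]
contact_force: [-1.7, -14.4, 20.6]
gripper_width: 0.0574
gripper_force: 30.2
(array([0.16, 0.1 , 0.24]), array([-0.3,  0.5,  0.2]))
```

```bash
python3 -m crank '[{"xyz":[0,0,-0.4],"delta_rot":[0,0,0],"claw":0.6},{"xyz":[0,0,-1],"delta_rot":[0,0,0],"claw":0.6},{"xyz":[0,0,-1],"delta_rot":[0,0,0],"claw":0.6},{"xyz":[0,0,-1],"delta_rot":[0,0,0],"claw":0.6}]'
python3 - <<'E'
from tray import *
tray(); print(move(*cradle(-93,.08)))
b=np.hstack([optics.capture("scene")["img"][240:350,190:310],optics.capture("top")["img"][150:260,380:500]])
cv2.imwrite("pics/p5.png",cv2.resize(b,None,fx=3.3,fy=3.3,interpolation=cv2.INTER_CUBIC))
E
```

```text
time_s: 21.65
tcp_pos: [0.4221, -0.2651, 0.0858]
eef_rot: [180.0, -0.0, 170.6]
contact_force: [-0.4, 0.5, -1.5]
gripper_width: 0.0572
gripper_force: 30.1
[ 0.5473 -0.2915] -8.59 [0.08  0.076] [444 185  30  29 721]
[ 0.4939 -0.2848] -10.13 [0.08  0.201] [ 216  276   63   49 1334]
(array([-0.03, -0.  ,  0.18]), array([ 0. , -0.1,  0. ]))
```

View pics/p5.png

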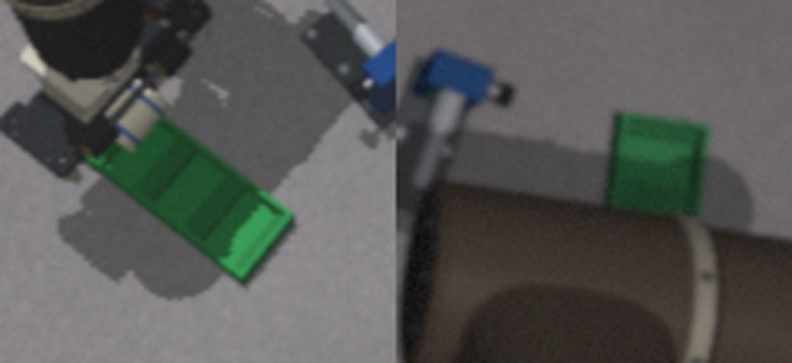

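Run:
```python
from fit import *
t=optics.capture("top");s=optics.capture("scene")
A=lambda x,y:np.array([190+x/3.3,240+y/3.3]);B=lambda x,y:np.array([380+(x-396)/3.3,150+y/3.3])
o=[(t,(.129,.038,.026),B(619,111)),(t,(.129,-.038,.026),B(709,124)),(s,(.129,.038,.026),A(294,215)),(s,(.129,-.038,.026),A(243,285)),(s,(-.129,-.038,.026),A(87,158))]
p,e=ptfit(o,[.47,-.29,-.16]);print(p,np.degrees(p[2]));print(e)
```

```text
[ 0.46411083 -0.29796439 -0.02944524] -1.687087836912996
[[  0.7  -0.3]
 [  0.1  -3.8]
 [ -0.9  -0.5]
 [  1.3  -0.2]
 [-20.9  -1.9]]
```

```bash
python3 -m crank '[{"xyz":[0,0,-2],"delta_rot":[0,0,0],"claw":0.6},{"xyz":[0,1.5,-4],"delta_rot":[0,0,0],"claw":0.6},{"xyz":[0,3.5,-4],"delta_rot":[0,0,0],"claw":0.6},{"xyz":[0,5.5,-4],"delta_rot":[0,0,0],"claw":0.6},{"xyz":[0,7.5,-4],"delta_rot":[0,0,0],"claw":0.6},{"xyz":[0,7.5,-4],"delta_rot":[0,0,0],"claw":0.6}]'
python3 - <<'E'
from tray import *
tray()
b=np.hstack([optics.capture("scene")["img"][220:340,190:310],optics.capture("top")["img"][150:270,380:500]])
cv2.imwrite("pics/p6.png",cv2.resize(b,None,fx=3.3,fy=3.3,interpolation=cv2.INTER_CUBIC))
E
```

```text
time_s: 22.7
tcp_pos: [0.4596, -0.0396, 0.2063]
eef_rot: [180.0, 0.0, 171.0]
contact_force: [-0.3, 0.0, -1.1]
gripper_width: 0.0569
gripper_force: 30.1
[ 0.5504 -0.2918] 81.07 [0.072 0.076] [446 185  28  29 506]
[ 0.4626 -0.2805] -9.74 [0.08  0.265] [ 202  259   77   66 1964]
```

View pics/p6.png

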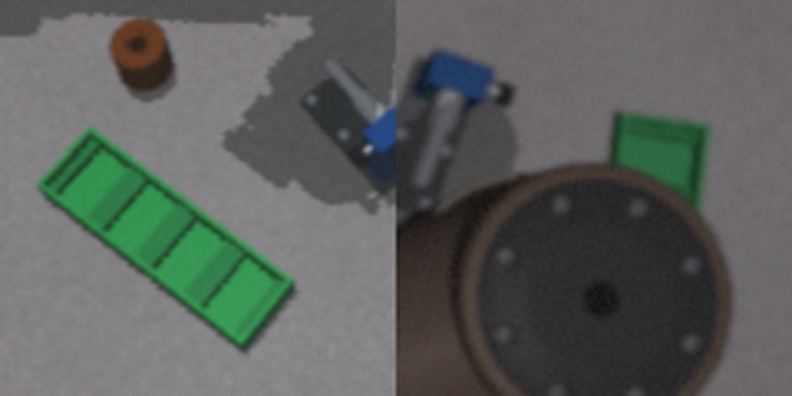

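```bash
sed -i 's/^TRAY=.*/TRAY=[.4625,-.280,-9.1]/' h.py
python3 - <<'E'
from fit import *
s=optics.capture("scene")
A=lambda x,y:np.array([190+(x-1.5)/3.3,220+(y-1.5)/3.3])
K=[(.129,.038),(.129,-.038),(-.129,-.038),(-.129,.038)]
p,e=ptfit([(s,(*k,.026),A(*q)) for k,q in zip(K,[(295,284),(243,351),(39,185),(90,127)])],[.46,-.28,-.16]);print(p,np.degrees(p[2]),e.tolist())
for z in(.2063,.075): print(cradle(93,z),move(*cradle(93,z)))
E
```

```text
[ 0.46413197 -0.28083361 -0.17141868] -9.821566658439636 [[0.0, 0.0], [-0.4, -0.7], [-0.3, 0.3], [0.8, 0.3]]
((np.float64(0.5543294840278348), np.float64(-0.294708700254667), 0.2063), 170.9) (array([-4.52, -7.72, -0.01]), array([-0. , -0. , -0.3]))
((np.float64(0.5543294840278348), np.float64(-0.294708700254667), 0.075), 170.9) (array([-4.52, -7.71,  4.37]), array([-0. , -0. , -0.3]))
```

```bash
python3 -m crank '[{"xyz":[-1,-1.7,0],"delta_rot":[0,0,0],"claw":0.6},{"xyz":[-2,-3.5,0],"delta_rot":[0,0,0],"claw":0.6},{"xyz":[-3,-5.2,0],"delta_rot":[0,0,0],"claw":0.6},{"xyz":[-4.5,-7.7,0],"delta_rot":[0,0,0],"claw":0.6},{"xyz":[-4.52,-7.72,0],"delta_rot":[0,0,0],"claw":0.6},{"xyz":[-4.52,-7.72,2],"delta_rot":[0,0,0],"claw":0.6},{"xyz":[-4.52,-7.72,3.8],"delta_rot":[0,0,0],"claw":0.6},{"xyz":[-4.52,-7.72,4.37],"delta_rot":[0,0,0],"claw":0.6},{"xyz":[-4.52,-7.72,4.37],"delta_rot":[0,0,0],"claw":0.6},{"xyz":[-4.52,-7.72,4.37],"delta_rot":[0,0,0],"claw":0.6}]'
python3 - <<'E'
from tray import *
print(move(*cradle(93,.053)))
b=optics.capture("scene")["img"][220:340,190:310]
cv2.imwrite("pics/p7.png",cv2.resize(b,None,fx=4,fy=4,interpolation=cv2.INTER_CUBIC))
E
```

```text
time_s: 24.2
tcp_pos: [0.5566, -0.2946, 0.0774]
eef_rot: [-180.0, 0.2, 170.7]
contact_force: [-0.0, -0.4, -1.2]
gripper_width: 0.0568
gripper_force: 30.1
(array([ 0.08, -0.02,  0.81]), array([-0. ,  0.2, -0.2]))
```

View pics/p7.png

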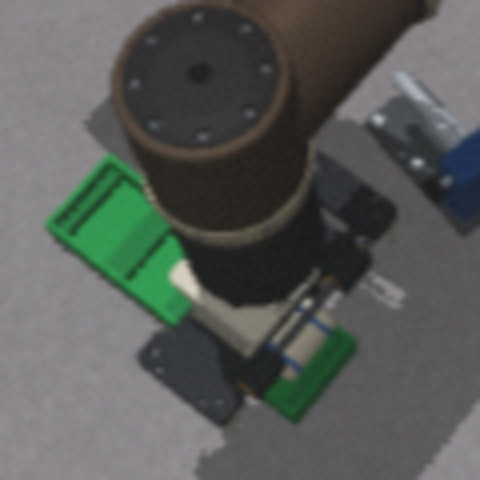

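```bash
python3 -m crank '[{"xyz":[0,0,0.3],"delta_rot":[0,0,0],"claw":0.6},{"xyz":[0,0,0.55],"delta_rot":[0,0,0],"claw":0.6},{"xyz":[0,0,0.55],"delta_rot":[0,0,0],"claw":0.6}]'; python3 -m crank '[{"xyz":[0,0,0.08],"delta_rot":[0,0,0],"claw":0.6},{"xyz":[0,0,0.16],"delta_rot":[0,0,0],"claw":0.6},{"xyz":[0,0,0.16],"delta_rot":[0,0,0],"claw":0.6}]'
```

```text
time_s: 24.62
tcp_pos: [0.5562, -0.2942, 0.0597]
eef_rot: [-180.0, 0.1, 170.7]
contact_force: [-0.5, -0.1, 7.2]
gripper_width: 0.057
gripper_force: 30.3
time_s: 25.0
tcp_pos: [0.559, -0.2953, 0.058]
eef_rot: [-179.9, 0.5, 170.8]
contact_force: [0.0, -1.0, 20.6]
gripper_width: 0.0571
gripper_force: 30.7
```

```bash
python3 -m crank '[{"xyz":[-0.1,0,-0.3],"delta_rot":[0,0,0],"claw":0.6},{"xyz":[-0.15,0,-0.3],"delta_rot":[0,0,0],"claw":0.6},{"xyz":[-0.15,0,-0.1],"delta_rot":[0,0,0],"claw":0.6},{"xyz":[-0.15,0,-0.1],"delta_rot":[0,0,0],"claw":0.6}]'
```

```text
time_s: 25.5
tcp_pos: [0.561, -0.2951, 0.0578]
eef_rot: [-179.9, 0.2, 170.7]
contact_force: [-1.1, -0.1, 11.7]
gripper_width: 0.0575
gripper_force: 30.5
```

```bash
python3 -m crank '[{"xyz":[-0.15,0,-0.1],"delta_rot":[0,0,0],"claw":0.3},{"xyz":[-0.15,0,-0.1],"delta_rot":[0,0,0],"claw":0},{"xyz":[-0.15,0,-0.1],"delta_rot":[0,0,0],"claw":0},{"xyz":[-0.15,0,-0.1],"delta_rot":[0,0,0],"claw":0},{"xyz":[-0.15,0,-2],"delta_rot":[0,0,0],"claw":0},{"xyz":[-0.15,0,-4],"delta_rot":[0,0,0],"claw":0},{"xyz":[-0.15,0,-5],"delta_rot":[0,0,0],"claw":0},{"xyz":[-0.15,0,-5],"delta_rot":[0,0,0],"claw":0}]'
python3 -c "
from h import *
print(move((.50,-.06,.24),-172.4)); print(move((.4697,.1095,.23),-172.4),move((.4697,.1095,.1288),-172.4))"
```

```text
time_s: 26.5
tcp_pos: [0.5653, -0.2957, 0.21]
eef_rot: [-180.0, 0.3, 170.7]
contact_force: [0.3, -0.4, -0.2]
gripper_width: 0.0875
gripper_force: 0.0
(array([ 3.42,  7.4 , -1.02]), array([ -0.1,   0.3, -16.9]))
(array([ 5.33, 12.81, -0.7 ]), array([ -0.1,   0.3, -16.9])) (array([ 5.35, 12.81,  2.67]), array([ -0.1,   0.3, -16.9]))
```

Move over supply, then take a look with everything clear.

```bash
python3 -m crank '[{"xyz":[0.9,1.8,-0.5],"delta_rot":[0,0,-5],"claw":0},{"xyz":[1.8,3.6,-1],"delta_rot":[0,0,-10],"claw":0},{"xyz":[2.6,5.4,-1],"delta_rot":[0,0,-16.9],"claw":0},{"xyz":[3.42,7.4,-1],"delta_rot":[0,0,-16.9],"claw":0},{"xyz":[4.2,9.2,-1],"delta_rot":[0,0,-16.9],"claw":0},{"xyz":[4.8,11,-1],"delta_rot":[0,0,-16.9],"claw":0},{"xyz":[5.33,12.81,-0.7],"delta_rot":[0,0,-16.9],"claw":0},{"xyz":[5.33,12.81,-0.7],"delta_rot":[0,0,-16.9],"claw":0},{"xyz":[5.33,12.81,-0.7],"delta_rot":[0,0,-16.9],"claw":0}]'
python3 - <<'E'
from tray import *
tray()
print(move((.4697,.1095,.1288),-172.4))
b=np.hstack([optics.capture("scene")["img"][220:340,190:310],optics.capture("top")["img"][160:280,400:520]])
cv2.imwrite("pics/p8.png",cv2.resize(b,None,fx=3.3,fy=3.3,interpolation=cv2.INTER_CUBIC))
E
```

```text
time_s: 27.62
tcp_pos: [0.4681, 0.1098, 0.2269]
eef_rot: [-180.0, -0.1, -172.4]
contact_force: [0.0, -0.3, -0.3]
gripper_width: 0.0875
gripper_force: 0.0
[ 0.4405 -0.274 ] -9.37 [0.211 0.077] [ 437  199   34   79 1839]
[ 0.4623 -0.2802] -9.93 [0.08  0.264] [ 202  259   77   66 1529]
(array([-0.04,  0.01,  3.29]), array([-0. , -0. , -0.1]))
```

View pics/p8.png

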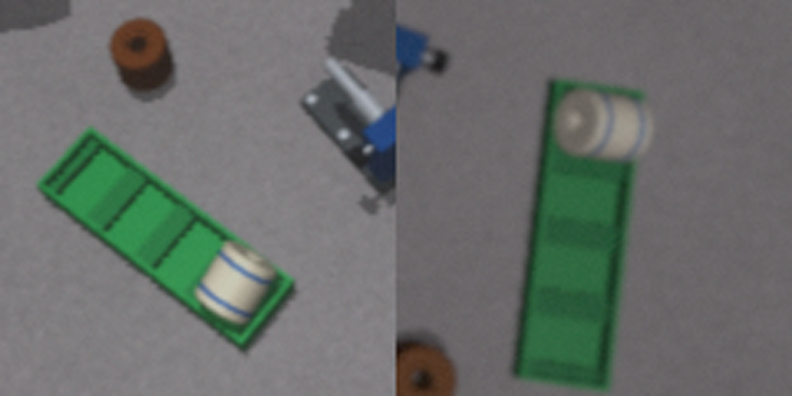

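Run:
```python
from fit import *
t=optics.capture("top");s=optics.capture("scene")
A=lambda x,y:np.array([190+(x-1.2)/3.3,220+(y-1.2)/3.3]);B=lambda x,y:np.array([400+(x-397.2)/3.3,160+(y-1.2)/3.3])
K=[(.129,.038),(.129,-.038),(-.129,-.038),(-.129,.038)]
o=[(s,(*k,.026),A(*q)) for k,q in zip(K,[(295,284),(243,351),(39,185),(90,127)])]
q=[(t,(*k,.026),B(*q)) for k,q in zip(K,[(552,79),(645,92),(608,389),(515,377)])]
for a in(o,q,o+q):
    p,e=ptfit(a,[.46,-.28,-.16]);print(p,np.degrees(p[2]),e.round(1).tolist())
# adapter mask
for n,c,(x0,y0,x1,y1) in(("top",t,(440,180,485,215)),("scene",s,(240,285,285,325))):
    h=cv2.cvtColor(c["img"],cv2.COLOR_BGR2HSV); g=c["img"].max(2)
    m=np.zeros((400,640),np.uint8); m[y0:y1,x0:x1]=((h[...,1]<70)&(g>(115 if n=="top" else 150)))[y0:y1,x0:x1]
    k,l,st,ce=cv2.connectedComponentsWithStats(m); i=1+np.argmax(st[1:,4]); print(n,st[i],ce[i],p2w(c,*ce[i],.045), "gray bg",c["img"][y0+2,x0+2])
    L=l==i; ys,xs=np.where(L); d=np.cov(np.c_[xs,ys].T); print(np.linalg.eigh(d))
```

```text
[ 0.46453842 -0.28095373 -0.17141776] -9.821514422552035 [[0.0, 0.0], [-0.4, -0.7], [-0.3, 0.3], [0.8, 0.3]]
[ 0.4614799  -0.27864559 -0.16512043] -9.460703799963825 [[0.8, -0.5], [-0.8, -0.4], [-0.6, 0.8], [0.5, 0.2]]
[ 0.46279619 -0.27980595 -0.16785262] -9.617246592566978 [[-0.2, -0.7], [-0.5, -1.4], [-0.6, -0.1], [0.4, -0.2], [1.4, -1.0], [-0.3, -0.8], [-0.3, 0.3], [0.8, -0.3]]
top [457 189  22  18 277] [467.66064982 198.41516245] [ 0.54915368 -0.30963225  0.045     ] gray bg [108 105 109]
EighResult(eigenvalues=array([19.54781152, 28.46435298]), eigenvectors=array([[ 0.06393719, -0.99795392],
       [-0.99795392, -0.06393719]]))
scene [250 294  20  22 221] [259.21719457 305.02714932] [ 0.54775299 -0.29596644  0.045     ] gray bg [ 73 122  50]
EighResult(eigenvalues=array([14.60006312, 28.5154449 ]), eigenvectors=array([[-0.87274809, -0.48817084],
       [-0.48817084,  0.87274809]]))
```

Run:
```python
from fit import *
for n,(x0,y0,x1,y1) in(("top",(443,180,484,214)),("scene",(244,285,286,325))):
    c=optics.capture(n)["img"]; h=cv2.cvtColor(c,cv2.COLOR_BGR2HSV); print(n,x0,y0)
    for v in range(y0,y1): print("".join("." if (50<h[v,u,0]<85 and h[v,u,1]>70) else ("b" if (90<h[v,u,0]<130 and h[v,u,1]>50) else "0123456789"[min(9,c[v,u].max()//25)]) for u in range(x0,x1)))
```

```text
top 443 180
44444444444444444444444444444444444444444
44444444444444444444444444444444444444444
44444444444444444444444444444444444444444
44433344444444444444444444444444444444444
443323..434444444444444444444444444444444
4432.........4443444444444444444444444444
4432..........33......4333444444444444444
4332.....2333334333.........3444444444444
4332....333344444433333333.....4444444444
4332...3334444444444333433333...444444444
4322...3344444444554444444443333444444444
432...33444444444555444555544444444444444
432...33444444444455544555555444444444444
432..334444444444455554555555544444444444
432..344455544444455555565655554444444444
432..344455554444456555566666554454444444
332.3344455554444455555566666555555444444
332.3344455554444455555566666655555444444
322.3344445544444555555566666655555444444
32..3344444444444555555566666655555444444
32...344444444444555555666666655555444444
32...334444444445555555666666555554444444
32...334444444445555555666666555554444444
32....33444444455554555566565555554444444
32....33344444455444455555555455544444444
32.....3334444444444455555554445444444
[... 1373 characters left out ...]
....23455555
.....5676bb677887776665543.......234455555
......6776bb67777776655433......2334555555
3......57776bb66776665443.......3445555555
43.....457776bbb66665543.......23455555555
544.....4567776bbb555433......234555555555
55433.....4677765bbb433......2345555555555
555443.....45666654bbb......23455555555555
5555443......445555433......23455555555555
555555443......344443......234555555555555
5555555543.........3......2345555555555555
55555555543..............23455555555555555
5555555555433...........234555555555555555
55555555555433.........2334555555555555555
555555555555443........2344555555555555555
5555555555555543......23455555555555555555
555555555555555443...234555555555555555555
```

```bash
cat > cyl.py <<'E'
from fit import *
def hullpts(c,p):
    y=np.array([-np.sin(p[3])*np.cos(p[4]),np.cos(p[3])*np.cos(p[4]),np.sin(p[4])]); a=np.linspace(0,2*np.pi,40)
    e1=np.cross(y,[0,0,1]);e1/=np.linalg.norm(e1);e2=np.cross(y,e1)
    q=np.vstack([p[:3]+s*.028*y+.028*(np.cos(a)[:,None]*e1+np.sin(a)[:,None]*e2) for s in(-1,1)])
    return np.array([w2p(c,x) for x in q])
def fill(uv,o):
    m=np.zeros((480,480),np.uint8); cv2.fillConvexPoly(m,cv2.convexHull(np.int32(np.round((uv-o)*8))),1); return m
E
python3 - <<'E'
from cyl import *
t=optics.capture("top");s=optics.capture("scene")
P={0:[(452,187),(451,188),(449,191),(446.5,196),(448,200),(449,204),(452,206),(456,207),(463,207.5),(468,208),(477.5,196),(477,202),(476,204),(470,206.5),(462,187),(468,189),(472,191)],
1:[(258,293),(262,293),(264,296),(267,297),(271,299),(273,301),(273,303),(272,305.5),(271,307),(270,310),(268,313),(265,316.5),(264,317.5),(259,317),(255,315),(252,313),(250.5,311),(248.5,308),(250,306),(252,303),(254,300),(255.5,297)]}
O=[np.array([432,170]),np.array([232,277])]; C=[t,s]; M=[fill(np.array(P[i],float),O[i]) for i in(0,1)]
J=lambda p:sum((fill(hullpts(C[i],p),O[i])^M[i]).sum() for i in(0,1))/64
best=None
for tilt in(-.5,0,.3,.6):
    x0=np.array([.555,-.297,.045,-.17,tilt]); sim=np.vstack([x0]+[x0+d for d in np.diag([.01,.01,.01,.2,.3])])
    z=minimize(J,x0,method="Nelder-Mead",options=dict(initial_simplex=sim,maxiter=600,xatol=1e-4)); print(tilt,z.x[:3].round(4),np.degrees(z.x[3:]).round(1),z.fun)
print(M[0].sum()/64,M[1].sum()/64)
E
```

```text
-0.5 [ 0.5524 -0.2942  0.0409] [-3.1  2.1] 85.6875
0 [ 0.5528 -0.2938  0.0432] [-2.5  4. ] 84.8125
0.3 [ 0.5524 -0.2941  0.0437] [-5.5 21.9] 69.796875
0.6 [ 0.5523 -0.2939  0.0429] [-5.1 21.6] 70.421875
514.390625 396.390625
```

```bash
sed -i 's/^TRAY=.*/TRAY=[.463,-.280,-9.5]/' h.py; python3 -c "
from h import *
print(cradle(93));
for z in(.21,.037): print(move((.5535,-.2945,z),170.5))"
```

```text
((np.float64(0.5547245609429625), np.float64(-0.29534942734504305), 0.055), 170.5)
(array([ -1.04, -13.72,   0.59]), array([ 0.,  0., 17.]))
(array([ -1.04, -13.72,   6.36]), array([ 0.,  0., 17.]))
```

```bash
python3 -m crank '[{"xyz":[-0.2,-1.8,-0.3],"delta_rot":[0,0,0],"claw":0},{"xyz":[-0.4,-3.6,-0.3],"delta_rot":[0,0,0],"claw":0},{"xyz":[-0.5,-5.4,0],"delta_rot":[0,0,5],"claw":0},{"xyz":[-0.6,-7.3,0.3],"delta_rot":[0,0,10],"claw":0},{"xyz":[-0.8,-9.2,0.5],"delta_rot":[0,0,17],"claw":0},{"xyz":[-0.9,-11.2,0.59],"delta_rot":[0,0,17],"claw":0},{"xyz":[-1.04,-13.72,0.59],"delta_rot":[0,0,17],"claw":0},{"xyz":[-1.04,-13.72,0.59],"delta_rot":[0,0,17],"claw":0},{"xyz":[-1.04,-13.72,0.59],"delta_rot":[0,0,17],"claw":0},{"xyz":[-1.04,-13.72,2.5],"delta_rot":[0,0,17],"claw":0},{"xyz":[-1.04,-13.72,4.5],"delta_rot":[0,0,17],"claw":0},{"xyz":[-1.04,-13.72,6],"delta_rot":[0,0,17],"claw":0},{"xyz":[-1.04,-13.72,6.36],"delta_rot":[0,0,17],"claw":0},{"xyz":[-1.04,-13.72,6.36],"delta_rot":[0,0,17],"claw":0}]'
```

```text
time_s: 29.88
tcp_pos: [0.5542, -0.2934, 0.0377]
eef_rot: [-180.0, 0.0, 170.6]
contact_force: [0.5, -0.4, 0.6]
gripper_width: 0.0879
gripper_force: 0.0
```

```bash
python3 -m crank '[{"xyz":[0,0,0],"delta_rot":[0,0,0],"claw":0.2},{"xyz":[0,0,0],"delta_rot":[0,0,0],"claw":0.6},{"xyz":[0,0,0],"delta_rot":[0,0,0],"claw":0.6},{"xyz":[0,0,0],"delta_rot":[0,0,0],"claw":0.6},{"xyz":[0,0,0],"delta_rot":[0,0,0],"claw":0.6}]' 30
```

```text
time_s: 30.5
tcp_pos: [0.5548, -0.2945, 0.0383]
eef_rot: [-180.0, 0.2, 170.6]
contact_force: [0.7, -0.5, 6.7]
gripper_width: 0.067
gripper_force: 28.4
```

```bash
python3 -m crank '[{"xyz":[0,0,-0.3],"delta_rot":[0,0,0],"claw":0.7},{"xyz":[0,0,-0.8],"delta_rot":[0,0,0],"claw":0.7},{"xyz":[0,0,-0.8],"delta_rot":[0,0,0],"claw":0.7},{"xyz":[0,0,-0.8],"delta_rot":[0,0,0],"claw":0.7}]' 50
```

```text
time_s: 31.0
tcp_pos: [0.5534, -0.2939, 0.061]
eef_rot: [180.0, 0.0, 170.5]
contact_force: [-0.4, -0.3, -2.2]
gripper_width: 0.0654
gripper_force: 45.6
```

```bash
python3 -m crank '[{"xyz":[0,-0.2,0],"delta_rot":[0,0,0],"claw":0.7},{"xyz":[0,-0.4,0],"delta_rot":[0,0,0],"claw":0.7},{"xyz":[0,-0.4,0.4],"delta_rot":[0,0,0],"claw":0.7},{"xyz":[0,-0.4,0.7],"delta_rot":[0,0,0],"claw":0.7},{"xyz":[0,-0.4,0.7],"delta_rot":[0,0,0],"claw":0.7}]'
```

```text
time_s: 31.62
tcp_pos: [0.5516, -0.3059, 0.0392]
eef_rot: [-180.0, -0.0, 170.6]
contact_force: [0.7, -0.5, 0.7]
gripper_width: 0.0656
gripper_force: 45.7
```

```bash
python3 -m crank '[{"xyz":[0,0,0],"delta_rot":[0,0,0],"claw":0.1},{"xyz":[0,0,0],"delta_rot":[0,0,0],"claw":0},{"xyz":[0,0,0],"delta_rot":[0,0,0],"claw":0},{"xyz":[0,0.4,0],"delta_rot":[0,0,0],"claw":0},{"xyz":[0,0.4,0],"delta_rot":[0,0,0],"claw":0},{"xyz":[0,0.4,0],"delta_rot":[0,0,0],"claw":0.2},{"xyz":[0,0.4,0],"delta_rot":[0,0,0],"claw":0.5},{"xyz":[0,0.4,0],"delta_rot":[0,0,0],"claw":0.5},{"xyz":[0,0.4,0],"delta_rot":[0,0,0],"claw":0.5},{"xyz":[0,0.4,0],"delta_rot":[0,0,0],"claw":0.5}]' 20
```

```text
time_s: 32.88
tcp_pos: [0.5535, -0.2942, 0.04]
eef_rot: [-180.0, -0.0, 170.5]
contact_force: [0.1, -1.0, -0.6]
gripper_width: 0.0556
gripper_force: 20.0
```

```bash
python3 -c "
from h import *
print(move((.50,-.06,.24),-172.4)); print(move((.4697,.1095,.23),-172.4),move((.4697,.1095,.1288),-172.4))"
python3 -m crank '[{"xyz":[0,0,0],"delta_rot":[0,0,0],"claw":0.1},{"xyz":[0,0,0],"delta_rot":[0,0,0],"claw":0},{"xyz":[0,0,0],"delta_rot":[0,0,0],"claw":0},{"xyz":[0,0,-2],"delta_rot":[0,0,0],"claw":0},{"xyz":[0,0,-4],"delta_rot":[0,0,0],"claw":0},{"xyz":[0,0,-6],"delta_rot":[0,0,0],"claw":0},{"xyz":[0.9,1.8,-6.5],"delta_rot":[0,0,-5],"claw":0},{"xyz":[1.8,3.6,-6.5],"delta_rot":[0,0,-10],"claw":0},{"xyz":[2.4,5.4,-6.5],"delta_rot":[0,0,-16.9],"claw":0},{"xyz":[3.0,7.4,-6.5],"delta_rot":[0,0,-16.9],"claw":0},{"xyz":[3.8,9.2,-6.5],"delta_rot":[0,0,-16.9],"claw":0},{"xyz":[4.4,11,-6.5],"delta_rot":[0,0,-16.9],"claw":0},{"xyz":[4.95,12.8,-6.3],"delta_rot":[0,0,-16.9],"claw":0},{"xyz":[4.95,12.8,-6.3],"delta_rot":[0,0,-16.9],"claw":0},{"xyz":[4.95,12.8,-6.3],"delta_rot":[0,0,-16.9],"claw":0}]'
cat > chk.py <<'E'
from cyl import *
def chk(cands):
    """for centre candidates, show scene-camera cream silhouette vs predicted level cylinder"""
    for n in("scene","top"):
        c=optics.capture(n); h=cv2.cvtColor(c["img"],cv2.COLOR_BGR2HSV)
        for p in cands:
            uv=hullpts(c,p); o=uv.min(0).astype(int)-6; m=fill(uv,o)[::8,::8]  # 60x60
            sub=h[o[1]:o[1]+60,o[0]:o[0]+60]; g=(sub[...,0]>45)&(sub[...,0]<88)&(sub[...,1]>70)
            print(n,o,"green inside",(g&(m>0))[:60].sum(),"of",m.sum())
            for v in range(0,34): print("".join(("G" if g[v,u] else "#") if m[v,u] else ("." if g[v,u] else "0123456789"[min(9,sub[v,u,2]//25)]) for u in range(0,44)))
E
python3 -c "
from chk import *
print(move((.4697,.1095,.1288),-172.4))
chk([np.array([.5535,-.295,.035,np.radians(-9.5),0])])"
```

```text
(array([ 3.04,  7.41, -6.67]), array([ -0. ,  -0. , -17.1]))
(array([ 4.97, 12.81, -6.34]), array([ -0. ,  -0. , -17.1])) (array([ 4.97, 12.82, -2.96]), array([ -0. ,  -0. , -17.1]))
time_s: 34.75
tcp_pos: [0.47, 0.1093, 0.229]
eef_rot: [-180.0, -0.0, -172.5]
contact_force: [0.4, -0.2, -0.2]
gripper_width: 0.0877
gripper_force: 0.0
(array([0.01, 0.01, 3.34]), array([-0. , -0. , -0.1]))
scene [242 287] green inside 20 of 391
..............555555555555445555555555555555
................5555555555555555555555555555
.................555555555555555555555555555
..................55555555555555555555555555
....................555555555555555555555555
.....................55555555555555555555555
......................5555555555555555555555
..................###66555555555555555555555
.................4#####655555555555555555555
.................#######66555555555555555555
...............5##########655555555555555555
...............############65555555555555555
..............##############6555555555555555
.............################6.5555555555555
............##################5..555555555
[... 1724 characters left out ...]
################444444444
4432...G##########################4444444444
4432...G##########################4444444444
4432...G##########################4444444444
4432...G##########################4444444444
4432...G##########################4444444444
4432...G#########################44444444444
4332....#########################44444444444
4332....G########################44444444444
433.......33####################444444444444
432............333#############4444444444444
432................333333#####44444444444444
432.........................33.3444444444444
432............................3444444444444
432............................3444444444444
332............................4444444444444
```

```bash
python3 -m crank '[{"xyz":[0,0,1.7],"delta_rot":[0,0,0],"claw":0},{"xyz":[0,0,3.34],"delta_rot":[0,0,0],"claw":0},{"xyz":[0,0,3.34],"delta_rot":[0,0,0],"claw":0},{"xyz":[0,0,3.34],"delta_rot":[0,0,0],"claw":0.2},{"xyz":[0,0,3.34],"delta_rot":[0,0,0],"claw":0.6},{"xyz":[0,0,3.34],"delta_rot":[0,0,0],"claw":0.6},{"xyz":[0,0,3.34],"delta_rot":[0,0,0],"claw":0.6},{"xyz":[0,0,3.34],"delta_rot":[0,0,0],"claw":0.6},{"xyz":[0,0,2.4],"delta_rot":[0,0,0],"claw":0.6},{"xyz":[0,0,1],"delta_rot":[0,0,0],"claw":0.6},{"xyz":[0,0,-0.4],"delta_rot":[0,0,0],"claw":0.6},{"xyz":[0,-1.5,-0.4],"delta_rot":[0,0,-10.5],"claw":0.6},{"xyz":[0,-3,-0.3],"delta_rot":[0,0,-21],"claw":0.6},{"xyz":[0.02,-4.5,0],"delta_rot":[0,0,-31.5],"claw":0.6},{"xyz":[0.02,-5.8,0.3],"delta_rot":[0,0,-42],"claw":0.6},{"xyz":[0.02,-5.8,0.3],"delta_rot":[0,0,-52],"claw":0.6},{"xyz":[0.02,-5.8,0.3],"delta_rot":[0,0,-61.8],"claw":0.6},{"xyz":[0.02,-5.8,0.3],"delta_rot":[0,0,-61.8],"claw":0.6},{"xyz":[0.02,-5.8,0.3],"delta_rot":[0,0,-61.8],"claw":0.6}]' 30
python3 -c "
from h import *
print(move((.4925,-.0632,.1015),-110.6))"
```

```text
time_s: 37.22
tcp_pos: [0.492, -0.0633, 0.2199]
eef_rot: [180.0, -0.0, -111.0]
contact_force: [1.1, -0.8, -0.8]
gripper_width: 0.0555
gripper_force: 30.0
(array([-0.01, -0.01,  3.95]), array([ 0. , -0. , -0.4]))
```

```bash
python3 -m crank '[{"xyz":[0,0,1.9],"delta_rot":[0,0,-0.4],"claw":0.6},{"xyz":[0,0,3.6],"delta_rot":[0,0,-0.4],"claw":0.6},{"xyz":[0,0,3.95],"delta_rot":[0,0,-0.4],"claw":0.6},{"xyz":[0,0,3.95],"delta_rot":[0,0,-0.4],"claw":0.6},{"xyz":[0,0,3.95],"delta_rot":[0,0,-0.4],"claw":0.6},{"xyz":[0,-0.2,3.95],"delta_rot":[0,0,-0.4],"claw":0.6},{"xyz":[0,-0.4,3.95],"delta_rot":[0,0,-0.4],"claw":0.6},{"xyz":[0,-0.5,3.95],"delta_rot":[0,0,-0.4],"claw":0.6},{"xyz":[0,-0.6,3.95],"delta_rot":[0,0,-0.4],"claw":0.6},{"xyz":[0,-0.6,3.95],"delta_rot":[0,0,-0.4],"claw":0.6}]'
```

```text
time_s: 38.48
tcp_pos: [0.5091, -0.07, 0.1013]
eef_rot: [180.0, -0.0, -110.4]
contact_force: [0.3, 0.0, -1.3]
gripper_width: 0.0554
gripper_force: 30.0
```

```bash
python3 -m crank '[{"xyz":[0,-0.15,0],"delta_rot":[0,0,0],"claw":0.6},{"xyz":[0,-0.3,0],"delta_rot":[0,0,0],"claw":0.6},{"xyz":[0,-0.4,0],"delta_rot":[0,0,0],"claw":0.6},{"xyz":[0,-0.45,0],"delta_rot":[0,0,0],"claw":0.6}]'
```

```text
time_s: 38.98
tcp_pos: [0.5198, -0.0743, 0.1008]
eef_rot: [179.8, -0.0, -110.4]
contact_force: [-8.6, 7.0, 5.1]
gripper_width: 0.0557
gripper_force: 30.0
```

```bash
python3 -m crank '[{"xyz":[0,0.15,0],"delta_rot":[0,0,0],"claw":0.6},{"xyz":[0,0.4,0],"delta_rot":[0,0,0],"claw":0.6},{"xyz":[0,0.9,0],"delta_rot":[0,0,0],"claw":0.6},{"xyz":[0,1.3,0],"delta_rot":[0,0,0],"claw":0.6},{"xyz":[0,1.3,0],"delta_rot":[0,0,0],"claw":0.6},{"xyz":[0,1.3,0],"delta_rot":[0,0,0],"claw":0.6}]'
python3 -c "
from h import *
for z in(.225,.1655): print(move((.4682,.2103,z),-172.4))"
```

```text
time_s: 39.72
tcp_pos: [0.4855, -0.0608, 0.1018]
eef_rot: [-180.0, 0.0, -110.3]
contact_force: [-0.2, -1.3, -0.5]
gripper_width: 0.0556
gripper_force: 30.0
(array([-8.28,  3.67, -4.11]), array([-0. ,  0. , 62.1]))
(array([-8.28,  3.68, -2.12]), array([-0. ,  0. , 62.1]))
```

```bash
python3 -m crank '[{"xyz":[0,0,-2],"delta_rot":[0,0,0],"claw":0.6},{"xyz":[0,0,-4.1],"delta_rot":[0,0,8],"claw":0.6},{"xyz":[-1.5,0.5,-4.14],"delta_rot":[0,0,18],"claw":0.6},{"xyz":[-3,1.1,-4.14],"delta_rot":[0,0,28],"claw":0.6},{"xyz":[-4.5,1.8,-4.14],"delta_rot":[0,0,38],"claw":0.6},{"xyz":[-6,2.5,-4.14],"delta_rot":[0,0,48],"claw":0.6},{"xyz":[-7.5,3.2,-4.14],"delta_rot":[0,0,57],"claw":0.6},{"xyz":[-8.28,3.67,-4.11],"delta_rot":[0,0,62.1],"claw":0.6},{"xyz":[-8.28,3.67,-4.11],"delta_rot":[0,0,62.1],"claw":0.6},{"xyz":[-8.28,3.67,-4.11],"delta_rot":[0,0,62.1],"claw":0.6},{"xyz":[-8.28,3.67,-3.1],"delta_rot":[0,0,62.1],"claw":0.6},{"xyz":[-8.28,3.67,-2.5],"delta_rot":[0,0,62.1],"claw":0.6},{"xyz":[-8.28,3.67,-2.2],"delta_rot":[0,0,62.1],"claw":0.6},{"xyz":[-8.28,3.67,-2.12],"delta_rot":[0,0,62.1],"claw":0.6},{"xyz":[-8.28,3.67,-2.12],"delta_rot":[0,0,62.1],"claw":0.6}]'
```

```text
time_s: 41.6
tcp_pos: [0.4687, 0.2102, 0.1657]
eef_rot: [180.0, 0.1, -172.5]
contact_force: [-0.1, -0.8, -0.5]
gripper_width: 0.0554
gripper_force: 30.0
```

```bash
python3 -m crank '[{"xyz":[0,0,0.05],"delta_rot":[0,0,0],"claw":0.6},{"xyz":[0,0,0.05],"delta_rot":[0,0,0],"claw":0.15},{"xyz":[0,0,0.05],"delta_rot":[0,0,0],"claw":0},{"xyz":[0,0,0],"delta_rot":[0,0,0],"claw":0},{"xyz":[0,0,-1],"delta_rot":[0,0,0],"claw":0},{"xyz":[0,0,-2.1],"delta_rot":[0,0,0],"claw":0},{"xyz":[0.2,-1.7,-2.1],"delta_rot":[0,0,0],"claw":0},{"xyz":[0.41,-3.33,-2.1],"delta_rot":[0,0,0],"claw":0},{"xyz":[0.41,-3.33,-2.1],"delta_rot":[0,0,0],"claw":0},{"xyz":[0.41,-3.33,-2.1],"delta_rot":[0,0,0],"claw":0}]'
python3 -c "
from h import *
print(move((.4697,.1095,.1288),-172.4))
c=optics.capture('scene')
from cyl import *
g=c['img'].max(2)
for v in range(160,225,2): print(''.join('0123456789'[min(9,g[v,u]//25)] for u in range(285,400)))
"
```

```text
time_s: 42.85
tcp_pos: [0.4694, 0.1096, 0.2282]
eef_rot: [180.0, 0.0, -172.5]
contact_force: [-0.5, 0.1, 0.3]
gripper_width: 0.0876
gripper_force: 0.0
(array([-0.01, -0.01,  3.31]), array([ 0. ,  0. , -0.1]))
1211111111111112222344444334454544444456777777765433333333333444665555554455545545555555555545555555555555555555555
1111111111111111111233444444444456776655444556777777654433333333334445566555667777665555555555555555555555555555555
2111111111111111111123333333444455567777777654445567777776654333333333334455666667767765555555555555555555555555545
1111121111111111111133333333333334456777777777764333445677777776544333333467778788776655555555555555555555555555555
1111112221111111112334433333333333333445677777754334677654456677777775544677787888777765445566777766555555555555555
3332211111111111123444333333333333333333334556777777788887777644556777766677778887777765444566667676776567777765555
3333333332221122244443333333333333443333333333344567777878888887776654455666667777777655456777778777666567777654555
5454333333322333344444443333344433455444443333333333445677788777777777666666777
[... 2236 characters left out ...]
5555
4454433334444433333333333333334444455555545676555555555443333333333333443333345555554544333333343333445555555555555
5555544445555433333333333333333333334444555555555666555555555443333333333444433333344555676554433334455555555555555
5555555555554333333333333333333333333333334567776555555676655554433344333333334444433335788887533334555555445555555
4554554555543333333333333333333333333333333333344567776555555554433445554443333333344445677876333344555555555555555
5555555444443333333333333333333333333333333333333333444566776555556777655555544443333333334443333334555555555555555
5555555433333333333333333333333333333333333333333333333333344566665555567777665554444443333333333334555555555555544
```

```bash
python3 -m crank '[{"xyz":[0,0,1.7],"delta_rot":[0,0,0],"claw":0},{"xyz":[0,0,3.31],"delta_rot":[0,0,0],"claw":0},{"xyz":[0,0,3.31],"delta_rot":[0,0,0],"claw":0},{"xyz":[0,0,3.31],"delta_rot":[0,0,0],"claw":0.2},{"xyz":[0,0,3.31],"delta_rot":[0,0,0],"claw":0.6},{"xyz":[0,0,3.31],"delta_rot":[0,0,0],"claw":0.6},{"xyz":[0,0,3.31],"delta_rot":[0,0,0],"claw":0.6},{"xyz":[0,0,3.31],"delta_rot":[0,0,0],"claw":0.6},{"xyz":[0,0,2.4],"delta_rot":[0,0,0],"claw":0.6},{"xyz":[0,0,1],"delta_rot":[0,0,0],"claw":0.6},{"xyz":[0,0,-0.4],"delta_rot":[0,0,0],"claw":0.6},{"xyz":[0,-1.5,-0.4],"delta_rot":[0,0,-10.5],"claw":0.6},{"xyz":[0,-3,-0.3],"delta_rot":[0,0,-21],"claw":0.6},{"xyz":[0.02,-4.5,0],"delta_rot":[0,0,-31.5],"claw":0.6},{"xyz":[0.02,-5.8,0.3],"delta_rot":[0,0,-42],"claw":0.6},{"xyz":[0.02,-5.8,0.3],"delta_rot":[0,0,-52],"claw":0.6},{"xyz":[0.02,-5.8,0.3],"delta_rot":[0,0,-61.8],"claw":0.6},{"xyz":[0.02,-5.8,0.3],"delta_rot":[0,0,-61.8],"claw":0.6},{"xyz":[0.02,-5.8,0.3],"delta_rot":[0,0,-61.8],"claw":0.6}]' 30
python3 -c "
from h import *
print(move((.4925,-.0632,.1015),-110.6))"
```

```text
time_s: 45.28
tcp_pos: [0.4913, -0.063, 0.219]
eef_rot: [180.0, -0.0, -110.9]
contact_force: [-0.3, 0.5, -0.6]
gripper_width: 0.0555
gripper_force: 30.0
(array([-0.01, -0.04,  3.92]), array([ 0. , -0. , -0.3]))
```

```bash
python3 -m crank '[{"xyz":[0,0,1.9],"delta_rot":[0,0,-0.3],"claw":0.6},{"xyz":[0,0,3.6],"delta_rot":[0,0,-0.3],"claw":0.6},{"xyz":[0,0,3.92],"delta_rot":[0,0,-0.3],"claw":0.6},{"xyz":[0,0,3.92],"delta_rot":[0,0,-0.3],"claw":0.6},{"xyz":[0,0,3.92],"delta_rot":[0,0,-0.3],"claw":0.6},{"xyz":[0,-0.2,3.92],"delta_rot":[0,0,-0.3],"claw":0.6},{"xyz":[0,-0.4,3.92],"delta_rot":[0,0,-0.3],"claw":0.6},{"xyz":[0,-0.5,3.92],"delta_rot":[0,0,-0.3],"claw":0.6},{"xyz":[0,-0.6,3.92],"delta_rot":[0,0,-0.3],"claw":0.6},{"xyz":[0,-0.6,3.92],"delta_rot":[0,0,-0.3],"claw":0.6}]'
```

```text
time_s: 46.52
tcp_pos: [0.5084, -0.0695, 0.1013]
eef_rot: [180.0, -0.0, -110.4]
contact_force: [-0.1, 0.4, -1.0]
gripper_width: 0.0554
gripper_force: 30.0
```

```bash
python3 -m crank '[{"xyz":[0,-0.15,0],"delta_rot":[0,0,0],"claw":0.6},{"xyz":[0,-0.3,0],"delta_rot":[0,0,0],"claw":0.6},{"xyz":[0,-0.4,0],"delta_rot":[0,0,0],"claw":0.6},{"xyz":[0,-0.48,0],"delta_rot":[0,0,0],"claw":0.6}]'
```

```text
time_s: 47.02
tcp_pos: [0.5199, -0.0742, 0.1008]
eef_rot: [179.8, -0.0, -110.4]
contact_force: [-9.6, 7.1, 3.1]
gripper_width: 0.0557
gripper_force: 30.0
```

Bad as well (stop at s = −10 mm). Pull off and return.

```bash
python3 -m crank '[{"xyz":[0,0.15,0],"delta_rot":[0,0,0],"claw":0.6},{"xyz":[0,0.4,0],"delta_rot":[0,0,0],"claw":0.6},{"xyz":[0,0.9,0],"delta_rot":[0,0,0],"claw":0.6},{"xyz":[0,1.3,0],"delta_rot":[0,0,0],"claw":0.6},{"xyz":[0,1.3,0],"delta_rot":[0,0,0],"claw":0.6},{"xyz":[0,1.3,0],"delta_rot":[0,0,0],"claw":0.6}]'
python3 -c "
from h import *
for z in(.225,.1655): print(move((.4682,.2103,z),-172.4))"
```

```text
time_s: 47.78
tcp_pos: [0.4856, -0.0606, 0.1018]
eef_rot: [-180.0, 0.0, -110.3]
contact_force: [1.1, 0.2, -1.2]
gripper_width: 0.0554
gripper_force: 30.0
(array([-8.27,  3.68, -4.11]), array([-0. ,  0. , 62.1]))
(array([-8.27,  3.68, -2.12]), array([-0. ,  0. , 62.1]))
```

```bash
python3 -m crank '[{"xyz":[0,0,-2],"delta_rot":[0,0,0],"claw":0.6},{"xyz":[0,0,-4.1],"delta_rot":[0,0,8],"claw":0.6},{"xyz":[-1.5,0.5,-4.14],"delta_rot":[0,0,18],"claw":0.6},{"xyz":[-3,1.1,-4.14],"delta_rot":[0,0,28],"claw":0.6},{"xyz":[-4.5,1.8,-4.14],"delta_rot":[0,0,38],"claw":0.6},{"xyz":[-6,2.5,-4.14],"delta_rot":[0,0,48],"claw":0.6},{"xyz":[-7.5,3.2,-4.14],"delta_rot":[0,0,57],"claw":0.6},{"xyz":[-8.28,3.67,-4.11],"delta_rot":[0,0,62.1],"claw":0.6},{"xyz":[-8.28,3.67,-4.11],"delta_rot":[0,0,62.1],"claw":0.6},{"xyz":[-8.28,3.67,-4.11],"delta_rot":[0,0,62.1],"claw":0.6},{"xyz":[-8.28,3.67,-3.1],"delta_rot":[0,0,62.1],"claw":0.6},{"xyz":[-8.28,3.67,-2.5],"delta_rot":[0,0,62.1],"claw":0.6},{"xyz":[-8.28,3.67,-2.2],"delta_rot":[0,0,62.1],"claw":0.6},{"xyz":[-8.28,3.67,-2.12],"delta_rot":[0,0,62.1],"claw":0.6},{"xyz":[-8.28,3.67,-2.12],"delta_rot":[0,0,62.1],"claw":0.6}]'
```

```text
time_s: 49.65
tcp_pos: [0.4688, 0.2104, 0.1657]
eef_rot: [180.0, 0.1, -172.5]
contact_force: [-0.2, -0.5, -0.3]
gripper_width: 0.0554
gripper_force: 30.0
```

```bash
python3 -m crank '[{"xyz":[0,0,0.05],"delta_rot":[0,0,0],"claw":0.6},{"xyz":[0,0,0.05],"delta_rot":[0,0,0],"claw":0.15},{"xyz":[0,0,0.05],"delta_rot":[0,0,0],"claw":0},{"xyz":[0,0,0],"delta_rot":[0,0,0],"claw":0},{"xyz":[0,0,-1],"delta_rot":[0,0,0],"claw":0},{"xyz":[0,0,-2.1],"delta_rot":[0,0,0],"claw":0},{"xyz":[0.2,-1.7,-2.1],"delta_rot":[0,0,0],"claw":0},{"xyz":[0.41,-3.33,-2.1],"delta_rot":[0,0,0],"claw":0},{"xyz":[0.41,-3.33,-2.1],"delta_rot":[0,0,0],"claw":0},{"xyz":[0.41,-3.33,-2.1],"delta_rot":[0,0,0],"claw":0}]'
python3 -c "
from h import *
print(move((.4697,.1095,.1288),-172.4))"
```

```text
time_s: 50.9
tcp_pos: [0.4695, 0.1098, 0.2283]
eef_rot: [180.0, 0.0, -172.5]
contact_force: [0.4, 1.1, -0.2]
gripper_width: 0.0875
gripper_force: 0.0
(array([-0.  , -0.01,  3.32]), array([ 0. ,  0. , -0.1]))
```

```bash
python3 -m crank '[{"xyz":[0,0,1.7],"delta_rot":[0,0,0],"claw":0},{"xyz":[0,0,3.32],"delta_rot":[0,0,0],"claw":0},{"xyz":[0,0,3.32],"delta_rot":[0,0,0],"claw":0},{"xyz":[0,0,3.32],"delta_rot":[0,0,0],"claw":0.2},{"xyz":[0,0,3.32],"delta_rot":[0,0,0],"claw":0.6},{"xyz":[0,0,3.32],"delta_rot":[0,0,0],"claw":0.6},{"xyz":[0,0,3.32],"delta_rot":[0,0,0],"claw":0.6},{"xyz":[0,0,3.32],"delta_rot":[0,0,0],"claw":0.6},{"xyz":[0,0,2.4],"delta_rot":[0,0,0],"claw":0.6},{"xyz":[0,0,1],"delta_rot":[0,0,0],"claw":0.6},{"xyz":[0,0,-0.4],"delta_rot":[0,0,0],"claw":0.6},{"xyz":[0,-1.5,-0.4],"delta_rot":[0,0,-10.5],"claw":0.6},{"xyz":[0,-3,-0.3],"delta_rot":[0,0,-21],"claw":0.6},{"xyz":[0.02,-4.5,0],"delta_rot":[0,0,-31.5],"claw":0.6},{"xyz":[0.02,-5.8,0.3],"delta_rot":[0,0,-42],"claw":0.6},{"xyz":[0.02,-5.8,0.3],"delta_rot":[0,0,-52],"claw":0.6},{"xyz":[0.02,-5.8,0.3],"delta_rot":[0,0,-61.8],"claw":0.6},{"xyz":[0.02,-5.8,0.3],"delta_rot":[0,0,-61.8],"claw":0.6},{"xyz":[0.02,-5.8,0.3],"delta_rot":[0,0,-61.8],"claw":0.6}]' 30
python3 -c "
from h import *
print(move((.4925,-.0632,.1015),-110.6))"
```

```text
time_s: 53.28
tcp_pos: [0.4914, -0.0628, 0.219]
eef_rot: [180.0, -0.0, -110.9]
contact_force: [0.2, 0.4, -1.8]
gripper_width: 0.0559
gripper_force: 30.0
(array([-0.  , -0.04,  3.92]), array([ 0. , -0. , -0.3]))
```

Number 5 is held (56 mm).

```bash
python3 -m crank '[{"xyz":[0,0,1.9],"delta_rot":[0,0,-0.3],"claw":0.6},{"xyz":[0,0,3.6],"delta_rot":[0,0,-0.3],"claw":0.6},{"xyz":[0,0,3.92],"delta_rot":[0,0,-0.3],"claw":0.6},{"xyz":[0,0,3.92],"delta_rot":[0,0,-0.3],"claw":0.6},{"xyz":[0,0,3.92],"delta_rot":[0,0,-0.3],"claw":0.6},{"xyz":[0,-0.2,3.92],"delta_rot":[0,0,-0.3],"claw":0.6},{"xyz":[0,-0.4,3.92],"delta_rot":[0,0,-0.3],"claw":0.6},{"xyz":[0,-0.5,3.92],"delta_rot":[0,0,-0.3],"claw":0.6},{"xyz":[0,-0.6,3.92],"delta_rot":[0,0,-0.3],"claw":0.6},{"xyz":[0,-0.6,3.92],"delta_rot":[0,0,-0.3],"claw":0.6}]'
```

```text
time_s: 54.52
tcp_pos: [0.5085, -0.0693, 0.1013]
eef_rot: [180.0, -0.0, -110.4]
contact_force: [0.3, 0.3, -1.5]
gripper_width: 0.0558
gripper_force: 30.0
```

```bash
python3 -m crank '[{"xyz":[0,-0.15,0],"delta_rot":[0,0,0],"claw":0.6},{"xyz":[0,-0.3,0],"delta_rot":[0,0,0],"claw":0.6},{"xyz":[0,-0.4,0],"delta_rot":[0,0,0],"claw":0.6},{"xyz":[0,-0.48,0],"delta_rot":[0,0,0],"claw":0.6}]'
```

```text
time_s: 55.02
tcp_pos: [0.52, -0.074, 0.1008]
eef_rot: [179.8, -0.1, -110.4]
contact_force: [-8.4, 6.9, 3.6]
gripper_width: 0.0557
gripper_force: 30.0
```

```bash
python3 -m crank '[{"xyz":[0,0.15,0],"delta_rot":[0,0,0],"claw":0.6},{"xyz":[0,0.4,0],"delta_rot":[0,0,0],"claw":0.6},{"xyz":[0,0.9,0],"delta_rot":[0,0,0],"claw":0.6},{"xyz":[0,1.3,0],"delta_rot":[0,0,0],"claw":0.6},{"xyz":[0,1.3,0],"delta_rot":[0,0,0],"claw":0.6},{"xyz":[0,1.3,0],"delta_rot":[0,0,0],"claw":0.6}]'
python3 -c "
from h import *
for z in(.225,.1655): print(move((.4682,.2103,z),-172.4))"
```

```text
time_s: 55.78
tcp_pos: [0.4858, -0.0604, 0.1018]
eef_rot: [-180.0, 0.0, -110.3]
contact_force: [-0.4, -0.0, -1.3]
gripper_width: 0.0553
gripper_force: 30.0
(array([-8.26,  3.68, -4.11]), array([-0. ,  0. , 62.1]))
(array([-8.26,  3.68, -2.12]), array([-0. ,  0. , 62.1]))
```

```bash
python3 -m crank '[{"xyz":[0,0,-2],"delta_rot":[0,0,0],"claw":0.6},{"xyz":[0,0,-4.1],"delta_rot":[0,0,8],"claw":0.6},{"xyz":[-1.5,0.5,-4.14],"delta_rot":[0,0,18],"claw":0.6},{"xyz":[-3,1.1,-4.14],"delta_rot":[0,0,28],"claw":0.6},{"xyz":[-4.5,1.8,-4.14],"delta_rot":[0,0,38],"claw":0.6},{"xyz":[-6,2.5,-4.14],"delta_rot":[0,0,48],"claw":0.6},{"xyz":[-7.5,3.2,-4.14],"delta_rot":[0,0,57],"claw":0.6},{"xyz":[-8.28,3.67,-4.11],"delta_rot":[0,0,62.1],"claw":0.6},{"xyz":[-8.28,3.67,-4.11],"delta_rot":[0,0,62.1],"claw":0.6},{"xyz":[-8.28,3.67,-4.11],"delta_rot":[0,0,62.1],"claw":0.6},{"xyz":[-8.28,3.67,-3.1],"delta_rot":[0,0,62.1],"claw":0.6},{"xyz":[-8.28,3.67,-2.5],"delta_rot":[0,0,62.1],"claw":0.6},{"xyz":[-8.28,3.67,-2.2],"delta_rot":[0,0,62.1],"claw":0.6},{"xyz":[-8.28,3.67,-2.12],"delta_rot":[0,0,62.1],"claw":0.6},{"xyz":[-8.28,3.67,-2.12],"delta_rot":[0,0,62.1],"claw":0.6}]'
```

```text
time_s: 57.65
tcp_pos: [0.469, 0.2105, 0.1657]
eef_rot: [180.0, 0.0, -172.5]
contact_force: [0.1, 1.1, -1.3]
gripper_width: 0.0558
gripper_force: 30.0
```

```bash
python3 -m crank '[{"xyz":[0,0,0.05],"delta_rot":[0,0,0],"claw":0.6},{"xyz":[0,0,0.05],"delta_rot":[0,0,0],"claw":0.15},{"xyz":[0,0,0.05],"delta_rot":[0,0,0],"claw":0},{"xyz":[0,0,0],"delta_rot":[0,0,0],"claw":0},{"xyz":[0,0,-1],"delta_rot":[0,0,0],"claw":0},{"xyz":[0,0,-2.5],"delta_rot":[0,0,0],"claw":0},{"xyz":[0.2,-2,-3],"delta_rot":[0,0,0],"claw":0},{"xyz":[0.4,-4,-3],"delta_rot":[0,0,0],"claw":0},{"xyz":[0.4,-6,-3],"delta_rot":[0,0,0],"claw":0},{"xyz":[0.4,-8,-3],"delta_rot":[0,0,0],"claw":0},{"xyz":[0.4,-10,-3],"delta_rot":[0,0,0],"claw":0},{"xyz":[0.4,-12,-3],"delta_rot":[0,0,0],"claw":0},{"xyz":[0.4,-13,-3],"delta_rot":[0,0,0],"claw":0},{"xyz":[0.4,-13,-3],"delta_rot":[0,0,0],"claw":0},{"xyz":[0.4,-13,-3],"delta_rot":[0,0,0],"claw":0},{"xyz":[0.4,-13,-3],"delta_rot":[0,0,0],"claw":0},{"xyz":[0.4,-13,-3],"delta_rot":[0,0,0],"claw":0},{"xyz":[0.4,-13,-3],"delta_rot":[0,0,0],"claw":0},{"xyz":[0.4,-13,-3],"delta_rot":[0,0,0],"claw":0},{"xyz":[0.4,-13,-3],"delta_rot":[0,0,0],"claw":0}]'
python3 - <<'E'
from h import *
c=optics.capture("top")["img"]; h=cv2.cvtColor(c,cv2.COLOR_BGR2HSV); g=c.max(2)
for v in range(118,252,2): print(''.join('b' if (90<h[v,u,0]<130 and h[v,u,1]>50) else '0123456789'[min(9,g[v,u]//18)] for u in range(240,345)))
E
```

```text
time_s: 60.15
tcp_pos: [0.5079, -0.1776, 0.2551]
eef_rot: [180.0, 0.0, -172.4]
contact_force: [0.4, -0.2, -0.2]
gripper_width: 0.0876
gripper_force: 0.0
5666666565556566566566666666555566666666666666666666666666666bbbbbbbbbbbbbb666666666666666565665555556566
666666665555656665566666666666666666666666666666bbbbbbbbbbbbbbbbbbbbbbbbb66667888776665555666555555566565
65566655666665666556666666565566666666666666666bbbbbbbbbbbbbbbbbbbbbb5bbb56677899877665565655555555556655
65566556555655556665656555555566666666656665566665bbbbb555bbbbbbb5788875567767899987655555555556555555555
555565556655666656656666656666666666666666666667765b56788865544446789875456667788776444455555555665666565
565566566665666666666666777777777777666778888888876456788875433335789876445654444444444455555555556566666
556677788776777777777777777766566655566789999999886445789875433334678887545664444444444445555555565566655
666789998876667655677777777776667765556789888888887545789876544455678988766765433333344555666555556655555
666789999876677666788888888887778865556666665555677666789887666666788988766666544444455555555556665
[... 5454 characters left out ...]
57888865566544444556677777677888877777777bbbbbbbbbb6422233333333
66666666666666666666666776434578987544444568888766775566678898999887bbbbbbbbbbbbbbbbbbbbb8876532223333323
666666666666666666666667764456788876656666788887667766778899999998bbbbbbbbb887777766666666666543222222322
666666666656666666667788765567888876666666777777777767888888888877776666666666666666666666666543222222222
666665666556666666678898875567777777777888888888777766666666666666666666666665556665566666656555433333334
666565666666655566678999888777888877777777666666666665566656666655666666666666666666666666556666555555566
566655666666666656678888877656666666666666666666666666666666566656566666666565666666666666666666666666666
```

```bash
python3 -m crank '[{"xyz":[0,2,-0.3],"delta_rot":[0,0,0],"claw":0},{"xyz":[0,4,-0.3],"delta_rot":[0,0,0],"claw":0},{"xyz":[0,6,-0.3],"delta_rot":[0,0,0],"claw":0},{"xyz":[0,6,-0.3],"delta_rot":[0,0,0],"claw":0},{"xyz":[0,6,-0.3],"delta_rot":[0,0,0],"claw":0}]'; python3 -c "
from chk import *
from tray import tray
tray(); chk([np.array([.5535,-.295,.035,np.radians(-9.5),0])])" | grep -v '^[.0-9#G]*$'
```

```text
time_s: 60.82
tcp_pos: [0.4842, 0.001, 0.2642]
eef_rot: [-180.0, 0.0, -172.4]
contact_force: [0.2, -0.1, 0.3]
gripper_width: 0.0877
gripper_force: 0.0
[ 0.4294 -0.2721] -9.37 [0.189 0.077] [ 437  209   34   69 1013]
[ 0.4623 -0.2803] -9.74 [0.081 0.264] [ 202  259   77   66 1536]
scene [242 287] green inside 17 of 391
top [441 179] green inside 3 of 517
```

Tray, adapter and lanes are as intended; handing in.

```bash
python3 -c "
from plant import job
print(job.close_job())"
```

```text
the job is handed in; nothing more can be done
None
```

I checked all five adapters on the gauge in order and handed the job in at about 61 s: number 2 was good and lies level in the fourth cradle of the tray (I had to straighten it after it first landed tilted on the wall), numbers 1, 3, 4 and 5 stopped part-way (number 1 pressed at roughly 40 N) and are in the return lane, and the supply lane is empty.

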